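# Preset a throttle valve to half open

## Robot

A 7-joint arm with a two-finger parallel gripper is mounted at the origin on a cart in front of the work surface, level with it; the furniture and walls round the work are solid. World frame = base frame: x ahead of the robot, y to its left, z up, the work surface at z = 0. Lengths are in m, angles in rad, forces in N, time in s.
With the tool pointing down it reaches from about 0.425 to 0.925 m from the base axis. Payload 6.8 kg.
Tool frame: the origin (TCP) lies on the centre line of the jaws, within the pads' length; the fingertips stand 11 mm ahead of it and the grasp point (between the pads) lies 8 mm behind it; z points along the fingers, y is the direction in which the jaws open and shut (so a half turn about z gives the same grasp; the last joint's range is limited). The gripper opens to 85 mm and grips with 20 to 120 N. Pads are 22 mm wide; open, the fingers measure 114 mm over their backs; the gripper's body (76 mm by 85 mm) begins 54 mm behind the grasp point. The pads swing forward as they close: fully open they stand 13 mm farther back than shut.
Start: joints at [1.121, 0.477, 0.022, 1.555, -0.011, 1.109, -0.083], TCP at [0.226, -0.636, 0.242] pointing down, gripper open.
Joint ranges: [-2.96, 2.96], [-0.34, 2.1], [-1.41, 1.46], [0.24, 2.44], [-1.37, 4.51], [0.17, 1.92], [-2.96, 2.96]. Speed limits (rad/s): [2.39, 2.39, 3.14, 3.14, 3.14, 3.14, 3.14].

## Interface

Orientations are given as a rotation vector (axis times angle).
In Python, from bench import r gives the robot as it stands.
- The arm moves only by the tool send_rows, never from a script. Its argument "deltas" is a list of rows, each a list of 7 numbers: the opening, from 0 (shut) to 1 (fully open), then the shift along the tool's x, y, z as a fraction of full scale, then the turn, a rotation vector about the tool's x, y, z as a fraction of full scale. In form: [[hand, x, y, z, ax, ay, az], ...]. A call has 1 to 20 rows; each row is the pose to reach, as a shift and turn from the pose commanded when the call began, along the tool's axes at that moment, turning the shorter way round; what a row does not reach only later rows make up. Full scale, the value 1, is 150 mm for a shift and 180 degrees for a turn. A row lasts 1/12 s, in which the tool goes at most 41.7 mm and 7.16 degrees, less where a joint would pass 70% of its speed; a pose out of reach is approached as far as the arm can. A call with a number of a shift or a turn outside -1 to 1 is refused whole. A call with a gripper value outside its range is refused whole. The fingers move at their own pace and stop on an object; "squeeze" is the grip in N (left out, the last holds). Time passes only in rows, so rows that repeat a pose let the fingers close. It gives the time, the measured TCP pose, the force and the opening at its end, in the units of the state.
- r.get_obs(): the state, without advancing time (a new reading comes with each control period).
- r.grab_frame(name): name is "side" or "top" or "wrist"; returns a dict with "pixels" (420x560x3 uint8, red, green, blue), "camera_matrix" (3x3 intrinsics, pixels), "dist_coeffs" ([k1, k2, p1, p2, k3] as OpenCV has them; the pictures are not rectified), "rvec" (rotation vector, rad) and "tvec" (3), from world to camera coordinates, as OpenCV has them. Camera axes: x right, y down, z forward; pixel columns grow to the right and rows downward; lengths in m; the calibration is good to about 2 mm. A picture is of the moment at which its call begins. There is no depth.
- r.hand_in(): hands the job in, once; it reports no verdict.
The state is a dict: "clock": time; "joints": joint angles; "qvel": joint speeds; "tau": joint torques, N m; "tcp_pos": TCP position; "orientation": TCP orientation; "contact_force": force on the tool from outside, world axes, zero at the start; "moment": the same for the moment, N m; "grip_width": finger opening in m.
Only numpy, scipy, OpenCV 4.12 (cv2) and the standard library are available. Lean on these libraries where they do the work, as an engineer would, in place of code of your own. Each camera call takes 0.05 s, during which the arm holds its last target. There are 200 camera calls.

## Task

Before the hoses go on, preset the cooling-water throttle valve under the glass shelf to half open: turn its lever to the long middle mark of its scale (45 degrees) and let go. A glass measuring cylinder stands in the lever's path, so first, before moving the lever, set it down gently and upright in the free end of the white glassware tray. Do not knock the cylinder over or against the valve stand, and leave the beaker in the tray and the bottles on the shelf where they are.

Things in the scene. Friction and masses are not known exactly. Their poses are not given: they have to be found in the camera images.
- valve_stand: Fixed stand with a pipe and steel ball valve under a glass shelf. Origin on the bench below the valve; x away from the operator's side, y along the pipe, z up. Foot plate x -45..110, y +-150, 11 mm high; posts 30 mm square at x 65, y +-125; pipe axis x 0, z 135 mm, hose barbs to y +-200. The valve stem leans 30 deg from vertical to -x: the lever's turning axis is (-0.5, 0, 0.866) in this frame.
- shelf_front (a point): Middle of the glass shelf's front lower edge, over the lever (axes as the stand's). The shelf is fixed, 217 mm deep (x), 300 mm wide (y); underside 308 mm above the bench (two side brackets at y +-125 reach down to 300), top 314, thin front rail up to 329. A tool held upright over the lever or the cylinder hits it.
- half_mark (a point): Outer end of the long middle (half-open, 45 deg) mark on the white enamelled quadrant plate, 84 mm from the turning axis. The plate is fixed, 86 mm in radius, 9 mm under the lever's mid-plane; black marks every 15 deg, long ones at 0 (shut), 45 (half open) and 90 (open).
- lever_pivot (a point): Point on the lever's turning axis, at the height of the middle of the lever's grip. Fixed to the stand; axes as the stand's.
- lever_grip (a point): Middle of the lever's grey ribbed grip sleeve, 124 mm from the turning axis. The sleeve is 64 mm long, 18 mm wide, 13 mm thick; the lever ends 156 mm from the axis. Its x axis points along the lever to the pivot, z along the turning axis (up and towards the operator). Free space all round the sleeve.
- lever (a joint): Opening angle of the lever, rad: 0 shut, lever pointing straight down the slope towards the operator; grows as it swings towards the stand's +y side (left as seen from the operator); 1.571 fully open, along the pipe. Stiff: about 0.4 N m holds it where it is left. Half open is 0.785.
- measuring_cylinder: Clear 100 ml measuring cylinder with a blue hexagonal foot, standing in front of the stand on the lever's +y side. 202 mm high, tube 32 mm in diameter, foot 57x66 mm and 8 mm high, 0.1 kg. Origin at the centre of its underside, z up.
- tray: White plastic tray, fixed, outside 190 (x) x 290 (y) x 18 mm, wall and floor 4 mm (lip to 20.5 mm). Origin at the centre of its underside. A beaker stands in its -y end; the +y end is free.
- beaker: Clear glass beaker, 67x75x87 mm, standing in the tray's -y end; origin at the centre of its underside. To be left alone.
- bottle_a: Amber bottle 70 mm in diameter, 132 mm high, on the glass shelf; origin under its centre. To be left alone.
- bottle_b: Amber bottle 61 mm in diameter, 122 mm high, on the glass shelf; origin under its centre. To be left alone.
- bottle_c: Dark amber bottle 68 mm in diameter, 135 mm high, on the glass shelf; origin under its centre. To be left alone.
There are look-alikes about, which are no part of the job. What is shaped like the measuring_cylinder but red is not meant.

How it is judged:
By the outcome, as a careful person would: the job done as asked, in the order asked, and still so for the second after the job is handed in, with the robot touching nothing.
It also fails if it takes over 51 s, if anything falls off the work surface, if the arm or the gripper's body presses on something with over 40 N, if the wrist force passes 120 N, or if a joint passes its speed limit or range.

## Working session

There is one attempt and no reset: what is moved stays moved. The work goes in short steps, Python scripts to look and compute and a tool call to move; the robot and the scene stay as the last step left them, time stands still between calls to the robot, and variables do not carry over. Pictures are saved under pics/ and viewed, about 8 in all and at most 12, crops included, and the job is handed in when it is done.

Besides the shell and the picture viewer there is one more tool, called after ">>>" as name(argument=value, ...), one argument or row to a line, values as JSON. send_rows: Moves the arm, as the interface text tells. Shift numbers are shares of 150 mm and turn numbers shares of 180 degrees, none past 1 either way. Its arguments: {"type":"object","properties":{"deltas":{"type":"array","items":{"type":"array","items":{"type":"number"}}},"squeeze":{"type":"number"}},"required":["deltas"]}

```bash
mkdir -p pics; ls
python3 - <<'E'
from bench import r
import cv2, numpy as np
print(r.get_obs())
for n in ("side","top"):
    f=r.grab_frame(n); cv2.imwrite(f"pics/{n}0.png",cv2.cvtColor(f["pixels"],cv2.COLOR_RGB2BGR))
    R=cv2.Rodrigues(np.array(f["rvec"]))[0]; print(n,f["camera_matrix"],f["dist_coeffs"],(-R.T@np.array(f["tvec"]).ravel()).round(3),R.round(2))
E
```

```text
pics
{'clock': 0.0, 'joints': array([ 1.12086756,  0.47780021,  0.02232768,  1.55643435, -0.01147085,
        1.10933976, -0.08308627]), 'qvel': array([ 8.40157397e-05, -1.72742056e-04,  7.87576946e-04,  2.04739560e-03,
       -2.15015519e-04,  8.77485800e-05,  6.79193714e-04]), 'tau': array([ 1.91231034e-04, -5.96454549e+01,  1.60784896e+00, -2.81193495e+01,
        1.22398627e-02,  9.42255661e-03,  3.00949132e-07]), 'tcp_pos': array([ 0.22606042, -0.63540878,  0.24133264]), 'orientation': array([-3.09403589e+00, -5.34119672e-01,  7.38376287e-04]), 'contact_force': array([-1.20399716, -0.55656504, -0.23260116]), 'moment': array([ 0.00171792,  0.03641015, -0.03704096]), 'grip_width': 0.08532970305732353}
side [[494.78059145   0.         280.76987903]
 [  0.         494.78059145 210.3468043 ]
 [  0.           0.           1.        ]] [0.04213664 0.         0.         0.         0.        ] [1.719 0.436 0.909] [[-0.4   0.92 -0.02]
 [ 0.47  0.19 -0.86]
 [-0.78 -0.35 -0.51]]
top [[507.12704215   0.         271.19139856]
 [  0.         507.12704215 208.98485995]
 [  0.           0.           1.        ]] [0.0382184 0.        0.        0.        0.       ] [-0.182  0.252  1.253] [[-0.34 -0.94  0.  ]
 [-0.73  0.26 -0.63]
 [ 0.6  -0.22 -0.77]]
```

View pics/side0.png

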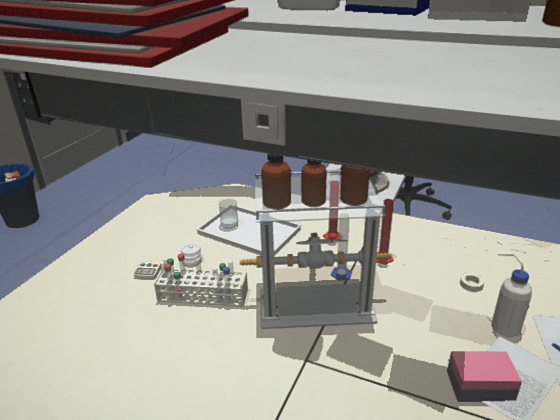

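View pics/top0.png

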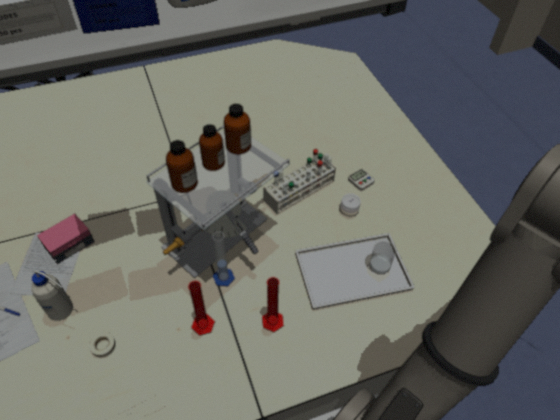

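Side view: stand seen from behind, blue foot at about (342,272). Top view: blue foot at (223,276), red decoys at (203,323) and (273,320), tray around (352,270) with the beaker at (380,258), lever near (247,238).

```bash
cat > h.py <<'E'
import cv2, numpy as np
from bench import r
from scipy.spatial.transform import Rotation as Ro
def cam(f): 
    R=cv2.Rodrigues(np.array(f["rvec"],float))[0]; t=np.array(f["tvec"],float).ravel()
    return R,t,-R.T@t
def ray(f,uv):
    R,t,c=cam(f); p=cv2.undistortPoints(np.array(uv,float).reshape(-1,1,2),f["camera_matrix"],np.array(f["dist_coeffs"])).reshape(-1,2)
    d=np.c_[p,np.ones(len(p))]@R; return c,d/np.linalg.norm(d,axis=1)[:,None]
def onz(f,uv,z):
    c,d=ray(f,uv); return c+d*((z-c[2])/d[:,2])[:,None]
def tri(fa,ua,fb,ub):
    (c1,d1),(c2,d2)=ray(fa,[ua]),ray(fb,[ub]); d1,d2=d1[0],d2[0]
    s=np.linalg.lstsq(np.c_[d1,-d2],c2-c1,rcond=None)[0]; a,b=c1+s[0]*d1,c2+s[1]*d2
    return (a+b)/2,np.linalg.norm(a-b)
def proj(f,P): return cv2.projectPoints(np.array(P,float).reshape(-1,1,3),np.array(f["rvec"],float),np.array(f["tvec"],float),f["camera_matrix"],np.array(f["dist_coeffs"]))[0].reshape(-1,2)
def crop(f,x0,y0,w,h,k,name):
    p=cv2.cvtColor(f["pixels"],cv2.COLOR_RGB2BGR)[y0:y0+h,x0:x0+w]
    p=np.clip(p.astype(float)*1.3,0,255).astype(np.uint8)
    cv2.imwrite(name,cv2.resize(p,None,fx=k,fy=k,interpolation=cv2.INTER_CUBIC))
E
python3 - <<'E'
from h import *
t=r.grab_frame("top"); s=r.grab_frame("side")
for n,f in (("top",t),("side",s)):
    hsv=cv2.cvtColor(f["pixels"],cv2.COLOR_RGB2HSV)
    m=cv2.inRange(hsv,(100,120,60),(125,255,255)); k,l,st,ce=cv2.connectedComponentsWithStats(m)
    for i in range(1,k):
        if st[i,4]>40: print(n,st[i],ce[i].round(1),onz(f,[ce[i]],.006).round(3))
print(onz(t,[(298,250),(394,237),(410,291),(313,304)],.0205).round(3))
crop(t,140,100,170,200,4,"pics/topc.png"); a=cv2.imread("pics/topc.png"); cv2.imwrite("pics/topc.png",cv2.resize(a[:600*1+200],(510,600)) if 0 else cv2.resize(a,(510,600)))
crop(s,190,130,210,210,2.8,"pics/sidec.png")
E
```

```text
top [213 270  21  16 137] [223.6 278.9] [[0.583 0.117 0.006]]
top [ 32 274  13  10  86] [ 37.4 278.5] [[0.765 0.612 0.006]]
side [  0 163  33  30 401] [ 14.  172.4] [[ 0.449 -1.35   0.006]]
side [513 270  15   9  84] [520.3 274.4] [[0.407 0.594 0.006]]
[[ 0.595 -0.116  0.02 ]
 [ 0.542 -0.405  0.02 ]
 [ 0.363 -0.357  0.02 ]
 [ 0.416 -0.088  0.02 ]]
```

View pics/topc.png

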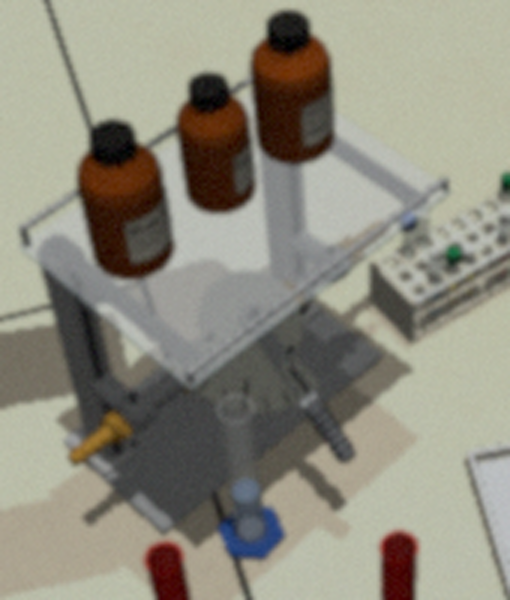

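View pics/sidec.png

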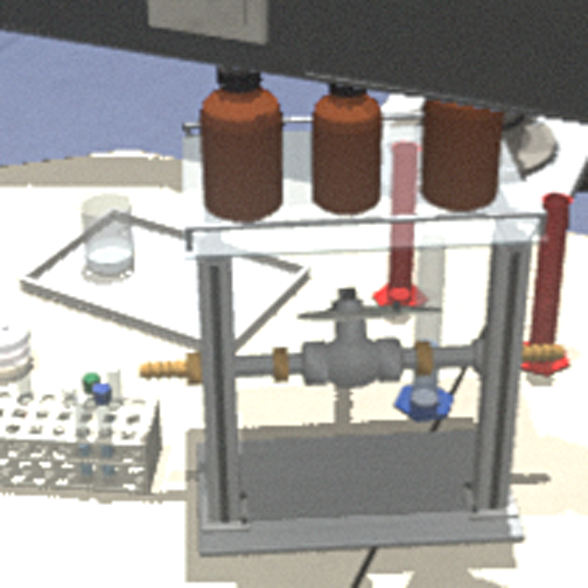

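Top crop: blue foot centre ≈ full-frame (223.7,276.7), lever sleeve ≈ (249,242), lever points at me nearly shut; shelf front corners ≈ (203,226), (288,162), left barb tip (165,253). Side crop: barb tips ≈ (240.7,261.8), (391.8,255.7), foot ≈ (341.4,273.9).

Run:
```python
from h import *
t=r.grab_frame("top"); s=r.grab_frame("side")
np.set_printoptions(suppress=True,precision=4)
B=onz(s,[(240.7,261.8),(391.8,255.7)],.135); print("barbs",B,np.linalg.norm(B[0]-B[1]), "top left barb",onz(t,[(165,252.7)],.135))
O=B.mean(0); O[2]=0; ey=B[1]-B[0]; ey/=np.linalg.norm(ey); ex=np.cross(ey,[0,0,1]); yaw=np.degrees(np.arctan2(ex[1],ex[0]));print("O",O,"ex",ex,yaw)
loc=lambda P:np.c_[(P-O)@ex,(P-O)@ey,P[:,2]]
sc=onz(t,[(203.3,226),(288.3,161.7),(148.3,178.3)],.329); print("shelf corners top (FL,FR,BL)",sc,loc(sc))
sc=onz(s,[(257.9,212.9),(383.9,206.8),(256.8,175.7)],.329); print("shelf corners side",sc,loc(sc))
print("cyl",onz(t,[(223.7,276.7)],.006),onz(s,[(341.4,273.9)],.006),loc(onz(t,[(223.7,276.7)],.006)))
print("cyl rim top", onz(t,[(218.5,235.5)],.202))
g=onz(t,[(140+328/3,100+425/3)],.12); print("grip approx z.12",g,loc(g))
# foot plate front left corner in top
print("plate corner FL", loc(onz(t,[(140+165/3,100+533/3)],.011)), "beaker", onz(t,[(381,262)],.004), loc(onz(t,[(381,262)],.004)))
T=np.array([[.595,-.116],[.542,-.405],[.363,-.357],[.416,-.088]]);print("tray c",T.mean(0),np.linalg.norm(T-np.roll(T,1,0),axis=1))
```

```text
barbs [[ 0.8072 -0.093   0.135 ]
 [ 0.6346  0.2651  0.135 ]] 0.39760868262063676 top left barb [[0.635  0.2542 0.135 ]]
O [0.7209 0.0861 0.    ] ex [ 0.9008  0.4343 -0.    ] 25.740057475980706
shelf corners top (FL,FR,BL) [[ 0.5365  0.1556  0.329 ]
 [ 0.6635 -0.1022  0.329 ]
 [ 0.7265  0.2447  0.329 ]] [[-0.1359  0.1427  0.329 ]
 [-0.1335 -0.1447  0.329 ]
 [ 0.0739  0.1405  0.329 ]]
shelf corners side [[ 0.8549 -0.0103  0.329 ]
 [ 0.7238  0.2489  0.329 ]
 [ 0.6851 -0.0955  0.329 ]] [[ 0.0788 -0.145   0.329 ]
 [ 0.0733  0.1455  0.329 ]
 [-0.1111 -0.148   0.329 ]]
cyl [[0.5905 0.1145 0.006 ]] [[0.5979 0.1211 0.006 ]] [[-0.1052  0.0822  0.006 ]]
cyl rim top [[0.5922 0.1136 0.202 ]]
grip approx z.12 [[0.6037 0.0291 0.12  ]] [[-0.1303 -0.0004  0.12  ]]
plate corner FL [[-0.0518  0.1433  0.011 ]] beaker [[ 0.4842 -0.334   0.004 ]] [[-0.3957 -0.2756  0.004 ]]
tray c [ 0.479  -0.2415] [0.1812 0.2938 0.1853 0.2742]
```

Run:
```python
from h import *
t=r.grab_frame("top"); s=r.grab_frame("side")
np.set_printoptions(suppress=True,precision=4)
for n,f in (("top",t),("side",s)):
    hsv=cv2.cvtColor(f["pixels"],cv2.COLOR_RGB2HSV)
    m=cv2.inRange(hsv,(0,180,190),(6,255,255))|cv2.inRange(hsv,(172,180,190),(180,255,255)); k,l,st,ce=cv2.connectedComponentsWithStats(m)
    for i in range(1,k):
        if st[i,4]>25: print(n,st[i],ce[i].round(1),onz(f,[ce[i]],.006).round(3))
# stand model: fit h from lever grip pixel
O=np.array([.7209,.0861,0]); y=np.radians(26); R=Ro.from_euler('z',y).as_matrix()
for h in (.04,.045,.05,.055,.06):
    print(h, proj(t,O+R@np.array([-.5*h-.107,0,.135+.866*h-.062])))
print("red side manual",onz(s,[(190+400/2.8,130+297/2.8),(190+545/2.8,130+362/2.8)],.006))
```

```text
0.04 [[248.6742 243.5647]]
0.045 [[249.2567 243.1669]]
0.05 [[249.8429 242.7665]]
0.055 [[250.4328 242.3637]]
0.06 [[251.0265 241.9582]]
red side manual [[0.4171 0.0352 0.006 ]
 [0.4802 0.2208 0.006 ]]
```

```bash
cat >> h.py <<'E'
np.set_printoptions(suppress=True,precision=4)
def Rt(yaw,tilt):  # tool pointing down, tilted outward from vertical towards yaw; jaws horizontal
    c,s=np.cos(np.radians(yaw)),np.sin(np.radians(yaw)); a=np.radians(tilt)
    z=np.array([np.sin(a)*c,np.sin(a)*s,-np.cos(a)]); y=np.array([s,-c,0]); return np.c_[np.cross(y,z),y,z]
def plan(*tg,o=None):
    "tg: (pos,R or None) in world; prints deltas, chained from the measured pose"
    o=o or r.get_obs(); p=o["tcp_pos"]; R=Ro.from_rotvec(o["orientation"]).as_matrix(); print("at",o["clock"],p,"F",o["contact_force"],"w",o["grip_width"])
    for P,Q in tg:
        Q=R if Q is None else Q
        print("to",np.array(P)," delta",(R.T@(np.array(P)-p)/.15).round(3),(Ro.from_matrix(R.T@Q).as_rotvec()/np.pi).round(4))
        if max(abs(R.T@(np.array(P)-p)))>.15: p,R=np.array(P),Q; print("   too far")
E
python3 - <<'E'
from h import *
t=r.grab_frame("top")
print("red top",onz(t,[(273,321),(203,325)],.006))
o=r.get_obs(); p=o["tcp_pos"]
for a,b in (((.33,-.52,.35),Rt(10,12)),):
    plan((a,b))
# chained deltas assuming exact arrival
W=[(o["tcp_pos"],Ro.from_rotvec(o["orientation"]).as_matrix()),((.33,-.52,.35),Rt(15,10)),((.42,-.4,.36),Rt(8,20)),((.48,-.26,.36),Rt(5,30)),((.49,-.13,.36),Rt(5,40)),((.49,0,.35),Rt(5,45)),((.506,.107,.245),Rt(5,45))]
for (p,R),(P,Q) in zip(W,W[1:]): print((R.T@(np.array(P)-p)/.15).round(3),(Ro.from_matrix(R.T@Q).as_rotvec()/np.pi).round(4))
E
```

```text
red top [[0.4123 0.029  0.006 ]
 [0.4649 0.2089 0.006 ]]
at 0.45 [ 0.2263 -0.6359  0.2422] F [0.113  0.3936 0.481 ] w 0.08547513417336398
to [ 0.33 -0.52  0.35]  delta [ 0.911 -0.496 -0.719] [-0.0056  0.0665  0.0531]
[ 0.911 -0.496 -0.719] [-0.0023  0.0555  0.0254]
[ 0.786 -0.617  0.071] [-0.0101  0.0555  0.0376]
[ 0.494 -0.869  0.18 ] [-0.0071  0.0555  0.0151]
[ 0.123 -0.858  0.071] [-0.      0.0556  0.    ]
[ 0.015 -0.863  0.1  ] [ 0.      0.0278 -0.    ]
[-0.376 -0.701  0.614] [0. 0. 0.]
```

>>> send_rows(
  deltas=[
    [0.7, 0.3, -0.16, -0.24, 0, 0.018, 0.008],
    [0.7, 0.6, -0.33, -0.48, 0, 0.037, 0.016],
    [0.7, 0.91, -0.496, -0.72, 0, 0.055, 0.025],
    [0.7, 0.91, -0.496, -0.72, 0, 0.055, 0.025],
    [0.7, 0.91, -0.496, -0.72, 0, 0.055, 0.025],
    [0.7, 0.91, -0.496, -0.72, 0, 0.055, 0.025],
  ],
  squeeze=30,
)

```text
clock: 0.95
tcp_pos: [0.3352, -0.5172, 0.3548]
orientation: [-3.076, -0.419, -0.273]
contact_force: [-0.0, 0.1, 1.5]
grip_width: 0.0596
```

>>> send_rows(
  deltas=[
    [0.7, 0.4, -0.3, 0.035, 0, 0.028, 0.019],
    [0.7, 0.786, -0.617, 0.07, -0.01, 0.055, 0.038],
    [0.7, 0.786, -0.617, 0.07, -0.01, 0.055, 0.038],
    [0.7, 0.786, -0.617, 0.07, -0.01, 0.055, 0.038],
    [0.7, 0.786, -0.617, 0.07, -0.01, 0.055, 0.038],
  ],
)

```text
clock: 1.37
tcp_pos: [0.4233, -0.3944, 0.3615]
orientation: [-3.054, -0.226, -0.534]
contact_force: [0.3, 0.3, -0.2]
grip_width: 0.0596
```

>>> send_rows(
  deltas=[
    [0.7, 0.25, -0.43, 0.09, 0, 0.028, 0.008],
    [0.7, 0.494, -0.869, 0.18, -0.007, 0.055, 0.015],
    [0.7, 0.494, -0.869, 0.18, -0.007, 0.055, 0.015],
    [0.7, 0.494, -0.869, 0.18, -0.007, 0.055, 0.015],
    [0.7, 0.494, -0.869, 0.18, -0.007, 0.055, 0.015],
  ],
)

```text
clock: 1.78
tcp_pos: [0.481, -0.2542, 0.3614]
orientation: [-3.004, -0.142, -0.794]
contact_force: [1.0, 0.6, -1.0]
grip_width: 0.06
```

>>> send_rows(
  deltas=[
    [0.7, 0.06, -0.43, 0.035, 0, 0.028, 0],
    [0.7, 0.123, -0.858, 0.07, 0, 0.055, 0],
    [0.7, 0.123, -0.858, 0.07, 0, 0.055, 0],
    [0.7, 0.123, -0.858, 0.07, 0, 0.055, 0],
    [0.7, 0.123, -0.858, 0.07, 0, 0.055, 0],
  ],
)

```text
clock: 2.2
tcp_pos: [0.4892, -0.1283, 0.3624]
orientation: [-2.921, -0.132, -1.049]
contact_force: [0.3, -0.6, 0.3]
grip_width: 0.0597
```

>>> send_rows(
  deltas=[
    [0.7, 0, -0.43, 0.05, 0, 0.014, 0],
    [0.7, 0.015, -0.863, 0.1, 0, 0.028, 0],
    [0.7, 0.015, -0.863, 0.1, 0, 0.028, 0],
    [0.7, 0.015, -0.863, 0.1, 0, 0.028, 0],
    [0.7, 0.015, -0.863, 0.1, 0, 0.028, 0],
  ],
)

```text
clock: 2.62
tcp_pos: [0.4897, 0.0013, 0.3536]
orientation: [-2.868, -0.129, -1.176]
contact_force: [0.1, 0.6, -0.5]
grip_width: 0.0602
```

Run:
```python
from h import *
w=r.grab_frame("wrist"); crop(w,0,0,560,420,1.4,"pics/w1.png"); print(cam(w)[2])
plan(((.506,.107,.245),Rt(5,45)))
S=lambda h:[np.array([.7209,.0861,0])+Ro.from_euler('z',26,degrees=True).as_matrix()@np.array(q) for q in ([-.5*h-.107,0,.135+.866*h-.062],[-.5*h,0,.135+.866*h])]
for h in (.04,.05,.06): print(h,proj(w,S(h))*1.4)
print(proj(w,[(.592,.115,.006),(.592,.115,.202)])*1.4)
```

```text
[ 0.4466 -0.0032  0.4949]
at 2.6667 [ 0.4899 -0.001   0.3538] F [-0.5798 -0.6955 -0.1115] w 0.059782141144124036
to [0.506 0.107 0.245]  delta [-0.391 -0.704  0.638] [-0.0014  0.002  -0.001 ]
0.04 [[369.1198 341.5069]
 [323.3395 201.7879]]
0.05 [[370.7249 342.6726]
 [323.8448 199.5477]]
0.06 [[372.4094 343.8962]
 [324.3754 197.1949]]
[[289.1105 386.7455]
 [236.2421 296.7198]]
```

View pics/w1.png

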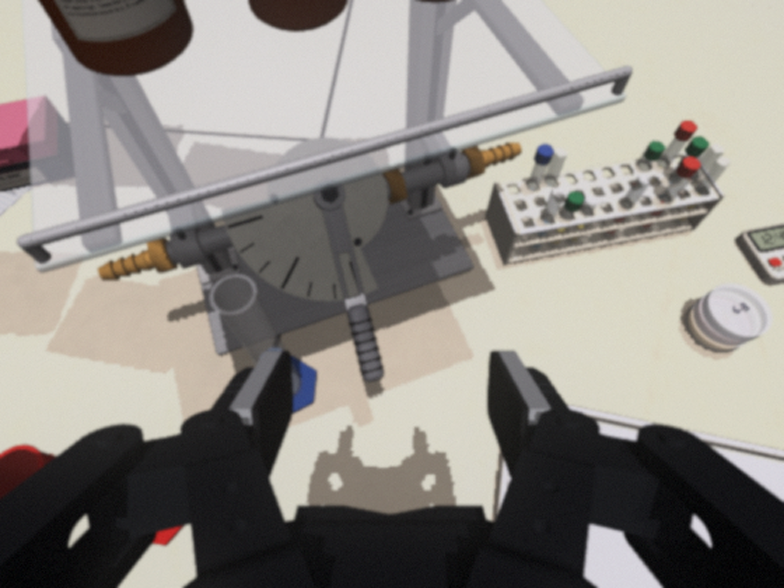

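Wrist view: cylinder rim at (233,294) in the 1.4× image (predicted 236,297), lever from the bolt (330,193) to its tip (373,375), grip centre (364,342), long half mark with outer end near (282,287), barb tips (102,271) and (519,149).

Run:
```python
from h import *
w=r.grab_frame("wrist"); P=lambda *a:np.array(a)/1.4
B=onz(w,P((519,149),(102,271)),.135); print(B,np.linalg.norm(B[0]-B[1]))
O=B.mean(0); O[2]=0; e=B[1]-B[0]; yaw=np.degrees(np.arctan2(-e[0],e[1])); print(O,yaw)
sc=onz(w,P((630,68),(22,240)),.329); e=sc[1]-sc[0]; M=Ro.from_euler('z',yaw,degrees=True).as_matrix(); print("shelf",sc,np.linalg.norm(e),np.degrees(np.arctan2(-e[0],e[1])),(sc-O)@M)
print("cyl rim",onz(w,P((233,294)),.202))
# intersect rays with lever mid-plane for several h, local
for h in (.04,.05,.06):
    a=M@np.array([-.5,0,.866]); pv=O+M@np.array([-.5*h,0,.135+.866*h])
    for n,u,off,rad in (("grip",(364,342),.0065,.124),("tip",(375,380),.0,.156),("half",(282,287),-.009,.084)):
        c,d=ray(w,P(u)); q=pv+off*a; X=c+d[0]*((q-c)@a/(d[0]@a)); l=(X-q)@M; d0=np.array([-.866,0,-.5]); print(h,n,"radius",np.linalg.norm(l).round(4),rad,"ang",np.degrees(np.arctan2(l[1],l@d0)).round(2))
    print(proj(w,[pv,pv+M@(.084*np.array([-.612,.707,-.354]))-.009*a])*1.4)
```

```text
[[ 0.8128 -0.0999  0.135 ]
 [ 0.6409  0.259   0.135 ]] 0.3979658795315502
[0.7268 0.0795 0.    ] 25.59532646015427
shelf [[ 0.676  -0.107   0.329 ]
 [ 0.5477  0.154   0.329 ]] 0.29083308080084774 26.16808201024769 [[-0.1264 -0.1463  0.329 ]
 [-0.1293  0.1445  0.329 ]]
cyl rim [[0.5947 0.1152 0.202 ]]
0.04 grip radius 0.1251 0.124 ang 4.48
0.04 tip radius 0.1597 0.156 ang 3.7
0.04 half radius 0.0847 0.084 ang 45.04
[[328.4036 197.3472]
 [282.4568 286.2912]]
0.05 grip radius 0.1238 0.124 ang 4.91
0.05 tip radius 0.1576 0.156 ang 4.05
0.05 half radius 0.0846 0.084 ang 44.75
[[329.0001 195.0122]
 [281.9383 286.1215]]
0.06 grip radius 0.1226 0.124 ang 5.36
0.06 tip radius 0.1555 0.156 ang 4.4
0.06 half radius 0.0845 0.084 ang 44.45
[[329.6264 192.5605]
 [281.394  285.9433]]
```

>>> send_rows(
  deltas=[
    [0.75, -0.12, -0.24, 0.2, 0, 0, 0],
    [0.75, -0.25, -0.48, 0.42, 0, 0, 0],
    [0.75, -0.385, -0.715, 0.645, 0, 0.002, 0],
    [0.75, -0.385, -0.715, 0.645, 0, 0.002, 0],
    [0.75, -0.385, -0.715, 0.645, 0, 0.002, 0],
    [0.75, -0.385, -0.715, 0.645, 0, 0.002, 0],
  ],
)

```text
clock: 3.22
tcp_pos: [0.4924, 0.0969, 0.275]
orientation: [-2.882, -0.112, -1.166]
contact_force: [-0.6, 0.2, 0.6]
grip_width: 0.0636
```

Run:
```python
from h import *
w=r.grab_frame("wrist"); crop(w,0,0,560,420,1.4,"pics/w2.png")
plan(((.600,.116,.149),Rt(5,45)))
print(proj(w,[(.594,.1155,.0),(.594,.1155,.202),(.594,.1155,.155)])*1.4)
```

```text
at 3.2667 [0.4907 0.1012 0.2739] F [-1.5163  2.2668 -1.141 ] w 0.0639594681448495
to [0.6   0.116 0.149]  delta [-0.049 -0.034  1.109] [-0.0001  0.006  -0.0028]
   too far
[[377.6455 368.385 ]
 [369.3652 240.1785]
 [372.1715 283.5678]]
```

View pics/w2.png

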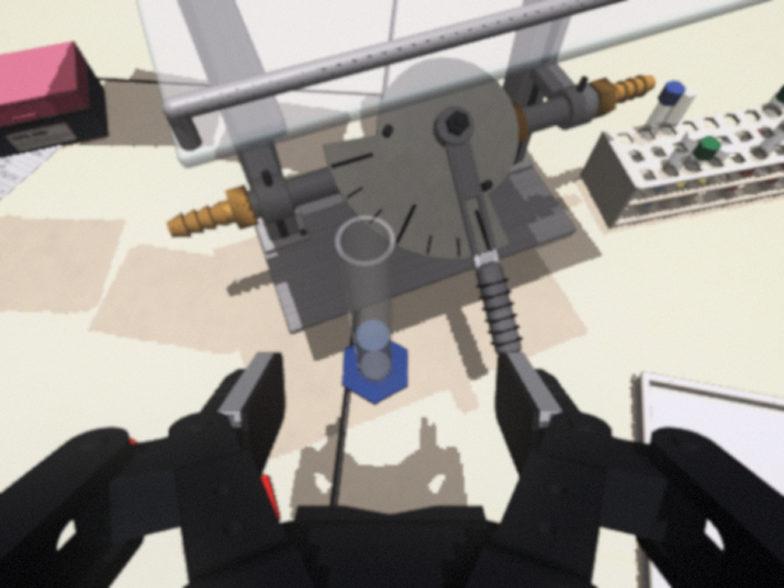

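Cylinder: rim (366,241), foot centre (375,368), as predicted within 3 px; the jaws face it. The arm has not fully reached the pose, so I check the joints.

Run:
```python
from h import *
o=r.get_obs(); print(o["joints"],o["qvel"]); plan(((.508,.108,.241),Rt(5,45)),o=o)
```

```text
[ 1.2181 -0.3237 -1.4052  2.3853 -1.3649  0.171  -0.5051] [-0.0596  0.0242 -0.0138 -0.0066 -0.0352  0.0048  0.0149]
at 3.2667 [0.4907 0.1012 0.2739] F [-1.5163  2.2668 -1.141 ] w 0.0639594681448495
to [0.508 0.108 0.241]  delta [-0.067 -0.034  0.24 ] [-0.0001  0.006  -0.0028]
```

```bash
cat > fk.py <<'E'
import numpy as np, itertools
from scipy.spatial.transform import Rotation as Ro
from scipy.optimize import least_squares
def fk(q,p,s,full=False):
    b,d1,d3,d5,d7,c=p[:6]; q=np.array(q)*s; R=Ro.from_euler('z',b); x=np.array([0,0,d1]); pts=[x]
    for i,(ax,d) in enumerate(zip('zyzyzyz',(0,0,d3,0,d5,0,d7))):
        R=R*Ro.from_euler(ax,q[i]+(c if i==6 else 0)); x=x+R.apply([0,0,d]); pts.append(x)
    return (x,R,pts) if full else (x,R)
E
python3 - <<'E'
from h import *
from fk import *
D=[([1.12086756,0.47780021,0.02232768,1.55643435,-0.01147085,1.10933976,-0.08308627],[.22606,-.63541,.24133],[-3.09403589,-.534119672,7.38e-4])]
o=r.get_obs(); D.append((o["joints"],o["tcp_pos"],o["orientation"]))
res=[]
for s in itertools.product((1,-1),repeat=4):
    S=np.array([s[0],1,s[1],1,s[2],1,s[3]])
    f=lambda p:np.concatenate([np.r_[fk(q,p,S)[0]-x,.3*(fk(q,p,S)[1].inv()*Ro.from_rotvec(v)).as_rotvec()] for q,x,v in D])
    for b in (-2.3,0,2):
      for c in (0,1.5,3,-1.5):
        g=least_squares(f,[b,.36,.42,.4,.25,c]); res.append((g.cost,s,g.x))
res.sort(key=lambda a:a[0])
for a in res[:4]: print(a)
E
```

```text
(np.float64(0.00024374705458759266), (-1, -1, -1, -1), array([-0.089 ,  0.2335,  0.5721,  0.4578,  0.2897, -4.789 ]))
(np.float64(0.00024374705458759497), (-1, -1, -1, -1), array([-0.089 ,  0.2335,  0.5721,  0.4578,  0.2897,  1.4942]))
(np.float64(0.00024374705458763695), (-1, -1, -1, -1), array([-0.089 ,  0.2335,  0.5721,  0.4578,  0.2897,  1.4942]))
(np.float64(0.0002437470545876515), (-1, -1, -1, -1), array([-0.089 ,  0.2335,  0.5721,  0.4578,  0.2897,  1.4942]))
```

```bash
cat > lg.py <<'E'
from h import *
import json
o=r.get_obs(); json.dump([o[k].tolist() for k in ("joints","tcp_pos","orientation")],open("log.jsonl","a")); open("log.jsonl","a").write("\n")
print(o["joints"],o["tcp_pos"])
E
python3 lg.py
python3 - <<'E'
from h import *
o=r.get_obs()
W=[(o["tcp_pos"],Ro.from_rotvec(o["orientation"]).as_matrix()),((.49,0,.36),Rt(5,40)),((.50,-.12,.37),Rt(5,25)),((.51,-.24,.37),Rt(0,10)),((.52,-.24,.37),Rt(0,0)),]
for (p,R),(P,Q) in zip(W,W[1:]): print((R.T@(np.array(P)-p)/.15).round(3),(Ro.from_matrix(R.T@Q).as_rotvec()/np.pi).round(4))
E
```

```text
[ 1.2181 -0.3237 -1.4052  2.3853 -1.3649  0.171  -0.5051] [0.4907 0.1012 0.2739]
[ 0.358  0.669 -0.458] [-0.0002 -0.0218 -0.0028]
[ 0.04   0.803 -0.053] [ 0.     -0.0833 -0.    ]
[-0.003  0.803 -0.001] [-0.0084 -0.0833  0.0266]
[0.066 0.    0.012] [ 0.     -0.0556  0.    ]
```

>>> send_rows(
  deltas=[
    [0.75, 0.12, 0.22, -0.15, 0, -0.007, 0],
    [0.75, 0.24, 0.44, -0.3, 0, -0.014, 0],
    [0.75, 0.358, 0.669, -0.458, 0, -0.022, 0],
    [0.75, 0.358, 0.669, -0.458, 0, -0.022, 0],
    [0.75, 0.358, 0.669, -0.458, 0, -0.022, 0],
  ],
)

```text
clock: 3.68
tcp_pos: [0.4925, -0.0041, 0.3651]
orientation: [-2.914, -0.11, -1.071]
contact_force: [0.5, -0.6, -0.2]
grip_width: 0.064
```

```bash
python3 lg.py
```

```text
[ 1.0068 -0.3172 -0.8683  2.239  -0.7678  0.509  -0.8507] [ 0.4925 -0.0041  0.3651]
```

>>> send_rows(
  deltas=[
    [0.75, 0.02, 0.4, -0.02, 0, -0.042, 0],
    [0.75, 0.04, 0.803, -0.053, 0, -0.083, 0],
    [0.75, 0.04, 0.803, -0.053, 0, -0.083, 0],
    [0.75, 0.04, 0.803, -0.053, 0, -0.083, 0],
  ],
)

```text
clock: 4.02
tcp_pos: [0.5022, -0.1253, 0.3706]
orientation: [-3.037, -0.118, -0.679]
contact_force: [-0.7, -1.7, 0.6]
grip_width: 0.0641
```

```bash
python3 lg.py
```

```text
[ 1.3114 -0.0736 -1.015   1.9848 -0.3121  0.8057 -1.0359] [ 0.5022 -0.1253  0.3706]
```

>>> send_rows(
  deltas=[
    [0.75, 0, 0.4, 0, -0.004, -0.042, 0.013],
    [0.75, 0, 0.803, 0, -0.008, -0.083, 0.027],
    [0.75, 0, 0.803, 0, -0.008, -0.083, 0.027],
    [0.75, 0, 0.803, 0, -0.008, -0.083, 0.027],
  ],
)

```text
clock: 4.35
tcp_pos: [0.5122, -0.2427, 0.3654]
orientation: [-3.117, 0.011, -0.268]
contact_force: [0.3, -0.3, -0.2]
grip_width: 0.0641
```

```bash
python3 lg.py
```

```text
[ 1.2401  0.2598 -1.0268  1.7133  0.1853  1.1317 -1.3965] [ 0.5122 -0.2427  0.3654]
```

```bash
cat > fk.py <<'E'
import numpy as np, json
from scipy.spatial.transform import Rotation as Ro
from scipy.optimize import least_squares
S=np.array([-1,1,-1,1,-1,1,-1.])
LO=np.array([-2.96,-.34,-1.41,.24,-1.37,.17,-2.96]);HI=np.array([2.96,2.1,1.46,2.44,4.51,1.92,2.96])
def fk(q,p,full=False):
    # p: b,c, then per-joint post-translation x,y,z for joints 0(base),1..7
    T=np.array(p[2:26]).reshape(8,3); q=np.array(q)*S; R=Ro.from_euler('z',p[0]); x=R.apply(T[0]); pts=[x]
    for i,ax in enumerate('zyzyzyz'):
        R=R*Ro.from_euler(ax,q[i]+(p[1] if i==6 else 0)); x=x+R.apply(T[i+1]); pts.append(x)
    return (x,R,np.array(pts)) if full else (x,R)
E
python3 - <<'E'
from fk import *
D=[([1.12086756,0.47780021,0.02232768,1.55643435,-0.01147085,1.10933976,-0.08308627],[.22606,-.63541,.24133],[-3.09403589,-.534119672,7.38e-4])]+[json.loads(l) for l in open("log.jsonl")]
p0=np.zeros(26); p0[1]=1.494; T=p0[2:].reshape(8,3); T[0,2]=.23;T[3,2]=.57;T[5,2]=.457;T[7,2]=.29
def f(p): return np.concatenate([np.r_[fk(q,p)[0]-x,.3*(fk(q,p)[1].inv()*Ro.from_rotvec(v)).as_rotvec()] for q,x,v in D]+[(p-p0)*.003])
g=least_squares(f,p0); print(g.x[:2]); print(g.x[2:].reshape(8,3).round(4)); e=f(g.x)[:-26].reshape(-1,6); print(abs(e).max(0).round(4))
np.save("p.npy",g.x)
E
```

```text
[-8.34073797e-06  1.57078750e+00]
[[ 0.0018 -0.0045  0.2553]
 [ 0.0058 -0.0154  0.0253]
 [-0.0056 -0.0154 -0.0153]
 [ 0.0076 -0.0145  0.5547]
 [-0.0024 -0.0145  0.0014]
 [-0.0007 -0.001   0.4584]
 [-0.0033 -0.001   0.0125]
 [-0.0006 -0.0045  0.3025]]
[0. 0. 0. 0. 0. 0.]
```

```bash
cat >> fk.py <<'E'
P=None
def err(q,x,R):
    a,B=fk(q,P); return np.r_[x-a,.3*(R*B.inv()).as_rotvec()]
def jac(q):
    J=np.zeros((6,7)); a,B=fk(q,P)
    for i in range(7):
        d=np.zeros(7); d[i]=1e-5; a2,B2=fk(q+d,P); J[:,i]=np.r_[(a2-a),.3*(B2*B.inv()).as_rotvec()]/1e-5
    return J
def follow(q,x1,R1,n=30,ref=None,k=0.,lam=1e-4):
    q=np.array(q,float); x0,R0=fk(q,P); dR=(R0.inv()*R1).as_rotvec()
    for i in range(1,n+1):
        x=x0+(x1-x0)*i/n; R=R0*Ro.from_rotvec(dR*i/n)
        for it in range(4):
            act=np.ones(7,bool); e=err(q,x,R); J=jac(q)
            for _ in range(3):
                Ja=J*act; dq=Ja.T@np.linalg.solve(Ja@Ja.T+lam*np.eye(6),e)
                if ref is not None and it==0: N=np.eye(7)-np.linalg.pinv(Ja)@Ja; dq=dq+act*(N@(k*(ref-q)))
                bad=act&(((q+dq)>HI)|((q+dq)<LO))
                if not bad.any(): break
                act&=~bad
            q=np.clip(q+dq,LO,HI)
    return q,np.linalg.norm(err(q,x1,R1))
E
python3 - <<'E'
import fk; from fk import *
fk.P=np.load("p.npy")
L=[json.loads(l) for l in open("log.jsonl")]
q0=np.array([1.12086756,0.47780021,0.02232768,1.55643435,-0.01147085,1.10933976,-0.08308627])
mid=(LO+HI)/2
np.set_printoptions(suppress=True,precision=3)
for i in (1,2,3):
    print("act ",np.array(L[i][0]))
    for n,ref,k in (("min",None,0),("start.05",q0,.05),("mid.02",mid,.02),("mid.05",mid,.05)):
        print(n,*follow(L[i-1][0],np.array(L[i][1]),Ro.from_rotvec(L[i][2]),ref=ref,k=k))
# from start via commanded waypoints
import h
W=[((.3352,-.5172,.3548),[-3.076,-.419,-.273]),((.4233,-.3944,.3615),[-3.054,-.226,-.534]),((.481,-.2542,.3614),[-3.004,-.142,-.794]),((.4892,-.1283,.3624),[-2.921,-.132,-1.049]),((.4897,.0013,.3536),[-2.868,-.129,-1.176]),(L[0][1],L[0][2])]
for n,ref,k in (("min",None,0),("start.05",q0,.05),("mid.02",mid,.02)):
    q=q0
    for x,v in W: q,e=follow(q,np.array(x),Ro.from_rotvec(v),ref=ref,k=k)
    print(n,q,e)
E
```

```text
act  [ 1.007 -0.317 -0.868  2.239 -0.768  0.509 -0.851]Traceback (most recent call last):
  File "<stdin>", line 10, in <module>
  File "fk.py", line 21, in follow
    q=np.array(q,float); x0,R0=fk(q,P); dR=(R0.inv()*R1).as_rotvec()
                               ~~^^^^^
  File "fk.py", line 8, in fk
    T=np.array(p[2:26]).reshape(8,3); q=np.array(q)*S; R=Ro.from_euler('z',p[0]); x=R.apply(T[0]); pts=[x]
               ~^^^^^^
TypeError: 'NoneType' object is not subscriptable
```

```bash
sed -i 's/^P=None/P=np.load("p.npy")/' fk.py
python3 - <<'E'
from fk import *
L=[json.loads(l) for l in open("log.jsonl")]
q0=np.array([1.12086756,0.47780021,0.02232768,1.55643435,-0.01147085,1.10933976,-0.08308627])
mid=(LO+HI)/2
np.set_printoptions(suppress=True,precision=3)
for i in (1,2,3):
    print("act ",np.array(L[i][0]))
    for n,ref,k in (("min",None,0),("start.05",q0,.05),("mid.02",mid,.02),("mid.05",mid,.05)):
        print(n,*follow(L[i-1][0],np.array(L[i][1]),Ro.from_rotvec(L[i][2]),ref=ref,k=k))
W=[((.3352,-.5172,.3548),[-3.076,-.419,-.273]),((.4233,-.3944,.3615),[-3.054,-.226,-.534]),((.481,-.2542,.3614),[-3.004,-.142,-.794]),((.4892,-.1283,.3624),[-2.921,-.132,-1.049]),((.4897,.0013,.3536),[-2.868,-.129,-1.176]),(L[0][1],L[0][2])]
for n,ref,k in (("min",None,0),("start.05",q0,.05),("mid.02",mid,.02)):
    q=q0
    for x,v in W: q,e=follow(q,np.array(x),Ro.from_rotvec(v),ref=ref,k=k)
    print(n,q,e)
E
```

```text
act  [ 1.007 -0.317 -0.868  2.239 -0.768  0.509 -0.851]
min [ 1.091 -0.34  -0.919  2.236 -0.835  0.538 -0.783] 3.330748238181924e-11
start.05 [ 1.011 -0.318 -0.871  2.239 -0.771  0.51  -0.847] 9.157252524547389e-12
mid.02 [ 0.8   -0.279 -0.73   2.247 -0.608  0.459 -1.011] 1.5731658698336111e-10
mid.05 [ 0.349 -0.248 -0.388  2.267 -0.278  0.41  -1.343] 3.482314248106145e-10
act  [ 1.311 -0.074 -1.015  1.985 -0.312  0.806 -1.036]
min [ 1.234 -0.071 -0.947  1.987 -0.301  0.803 -1.05 ] 7.957512206460416e-11
start.05 [ 0.948 -0.069 -0.688  1.999 -0.27   0.797 -1.091] 1.2809021654519235e-11
mid.02 [ 0.665 -0.075 -0.428  2.013 -0.241  0.792 -1.127] 1.3696721297806688e-11
mid.05 [ 0.288 -0.092 -0.08   2.033 -0.194  0.788 -1.178] 1.1769784371798201e-11
act  [ 1.24   0.26  -1.027  1.713  0.185  1.132 -1.396]
min [ 1.186  0.239 -0.953  1.716  0.153  1.125 -1.369] 7.269298658111404e-13
start.05 [ 0.788  0.158 -0.466  1.737  0.003  1.105 -1.246] 1.3858776962279718e-12
mid.02 [ 0.813  0.161 -0.495  1.735  0.01   1.106 -1.252] 1.4593047241517678e-12
mid.05 [ 0.476  0.13  -0.112  1.756 -0.066  1.101 -1.187] 1.7973040648527999e-12
min [ 1.217 -0.323 -1.405  2.385 -1.363  0.17  -0.507] 2.129148862625632e-06
start.05 [ 1.217 -0.323 -1.405  2.385 -1.363  0.17  -0.507] 2.130637629732244e-06
mid.02 [ 0.482 -0.101 -0.878  2.402  1.081  0.171 -2.933] 0.003626667642387255
```

```bash
cat > ik.py <<'E'
from fk import *
from h import Rt
np.set_printoptions(suppress=True,precision=3)
FL=Ro.from_euler('z',np.pi)
def grasp(yaw,tilt,flip,z=.155,xy=(.594,.1155),back=0.):
    M=Rt(yaw,tilt); R=Ro.from_matrix(M); x=np.array([*xy,z])+M[:,2]*(.008-back); return x,(R*FL if flip else R)
def ik(x,R,n=25,seed=0):
    rng=np.random.default_rng(seed); out=[]
    for _ in range(n):
        q=rng.uniform(LO,HI); g=least_squares(lambda q:np.r_[err(q,x,R)*100,((q-(LO+HI)/2)/(HI-LO))**4*.3],q,bounds=(LO,HI))
        if np.linalg.norm(err(g.x,x,R))<2e-3: out.append((np.min(np.minimum(g.x-LO,HI-g.x)),g.x))
    return sorted(out,key=lambda a:-a[0])
E
timeout 500 python3 - <<'E'
from ik import *
for flip in (0,1):
  for yaw in (-10,10,30):
    for tilt in (40,55,70):
      s=ik(*grasp(yaw,tilt,flip),n=10); s2=ik(*grasp(yaw,tilt,flip,back=.12),n=10)
      print(flip,yaw,tilt,len(s),s[0] if s else None,"| back",s2[0] if s2 else None,flush=True)
E
```

```text
0 -10 40 2 (np.float64(0.18552735731636893), array([-0.113,  0.375, -0.444,  2.254,  1.684,  0.564,  2.532])) | back (np.float64(0.08932113763696803), array([ 0.25 ,  0.148, -0.919,  2.291,  1.272,  0.632,  2.871]))
0 -10 55 2 (np.float64(0.07558928136691145), array([ 0.046,  0.533, -0.738,  2.364,  2.079,  1.021,  2.167])) | back None
0 -10 70 2 (np.float64(0.004852988495550381), array([ 0.023,  0.755, -0.798,  2.435,  2.29 ,  1.519,  2.017])) | back None
0 10 40 2 (np.float64(0.15978200255755048), array([ 0.179,  0.382, -0.599,  2.28 ,  2.091,  0.345,  2.572])) | back (np.float64(1.6653345369377348e-16), array([ 0.36 ,  0.059, -0.741,  2.356,  1.261,  0.17 , -2.96 ]))
0 10 55 2 (np.float64(0.02320357553373409), array([ 0.267,  0.506, -0.733,  2.417,  2.598,  0.77 ,  2.135])) | back None
0 10 70 0 None | back None
0 30 40 5 (np.float64(0.14581502482208775), array([-0.537,  0.364,  0.414,  2.294,  4.262,  0.392,  0.683])) | back (np.float64(0.04620674842827735), array([ 0.534,  0.105, -0.678,  2.303, -1.076,  0.216, -0.164]))
0 30 55 2 (np.float64(0.07995317134561608), array([ 0.489,
[... 768 characters left out ...]
t64(2.76534350973634e-11), array([-1.28 , -0.059,  0.88 ,  2.44 ,  1.307,  0.187,  0.123]))
1 10 55 2 (np.float64(0.02781400822479041), array([ 0.36 ,  0.564, -0.88 ,  2.412,  2.518,  0.826, -0.891])) | back None
1 10 70 0 None | back None
1 30 40 2 (np.float64(0.14394462161711274), array([-0.418,  0.343,  0.247,  2.296,  4.179,  0.326, -2.373])) | back (np.float64(2.7755575615628914e-17), array([-1.561, -0.139,  1.412,  2.403, -0.853,  0.17 ,  2.793]))
1 30 55 2 (np.float64(0.0735502791854894), array([ 0.576,  0.576, -0.858,  2.366,  3.152,  0.513, -1.049])) | back None
1 30 70 2 (np.float64(2.134914467433191e-11), array([ 0.682,  0.832, -0.934,  2.44 ,  3.318,  0.895, -0.922])) | back None
```

```bash
cat > search.py <<'E'
from ik import *
from scipy.spatial.transform import Slerp
L=[json.loads(l) for l in open("log.jsonl")]
qc=np.array(L[-1][0])
def marg(q): return np.min(np.minimum(q-LO,HI-q))
def run(q,W,n=12):
    ms=[];
    for x,R in W:
        q,e=follow(q,np.array(x),R,n=n); ms.append((marg(q),e))
    return q,ms
E
cat > s1.py <<'E'
from search import *
best=[]
for flip in (1,0):
  for yaw in (-25,-10,0):
    for tilt in (45,):
      G=grasp(yaw,tilt,flip,z=.13); B=grasp(yaw,tilt,flip,z=.13,back=.08)
      for m,qg in ik(*B,n=8)[:2]:
        for zup in (.0,.2):
          fr=[.25,.5,.75]; W=[]
          for f in fr:
            x,R=fk(qc+(qg-qc)*f,P); x=x+[0,0,zup*f*(1-f)*2]; W.append((x,R))
          W+=[B,G]
          q,ms=run(qc,W); best.append((min(a-5*e for a,e in ms[-2:]),flip,yaw,tilt,zup,qg,[a for a,e in ms],max(e for a,e in ms),q))
          print(*best[-1],flush=True)
E
timeout 560 python3 s1.py
```

```text
0.2111730173799871 1 -25 45 0.0 [-0.092  0.408 -0.763  2.242  1.459  1.005 -0.771] [np.float64(0.3497731125920529), np.float64(0.3246383767759369), np.float64(0.3031324762906087), np.float64(0.21117301751475503), np.float64(0.24989640602199747)] 2.6953587444857162e-11 [ 0.177  0.701 -1.011  2.19   1.712  1.207 -0.793]
0.21195603596788257 1 -25 45 0.2 [-0.092  0.408 -0.763  2.242  1.459  1.005 -0.771] [np.float64(0.3040514973280466), np.float64(0.22387013159768876), np.float64(0.1863577324990613), np.float64(0.21195603605602198), np.float64(0.2507509127501848)] 1.762788152829488e-11 [ 0.195  0.718 -1.039  2.189  1.718  1.23  -0.787]
0.2111729998447094 1 -25 45 0.0 [-0.092  0.408 -0.763  2.242  1.459  1.005 -0.771] [np.float64(0.34977364816205836), np.float64(0.324639235408823), np.float64(0.3031333198250743), np.float64(0.2111729999794778), np.float64(0.249896387117456)] 2.6953679949310607e-11 [ 0.177  0.701 -1.011  2.19   1.712  1.207 -0.793]
0.21195602470874672 1 -25 45 0.2 [-0.092  0.408 -0.763  2.242  1.459  1.005 -0.771] [np.float64(0.3040519178497232), np.float64(0.2238708174689
[... 4631 characters left out ...]
3e-10 [ 0.392  0.73  -1.143  2.282  1.924  1.095  2.508]
0.04549496935913048 0 0 45 0.0 [ 0.187  0.282 -0.77   2.409  1.954  0.579  2.419] [np.float64(0.22734160925748537), np.float64(0.11444265526073494), np.float64(0.09173517430866096), np.float64(0.04549497457245444), np.float64(0.12520155153365709)] 1.042664792089761e-09 [ 0.459  0.683 -1.104  2.315  2.055  0.906  2.576]
0.0458697806212166 0 0 45 0.2 [ 0.187  0.282 -0.77   2.409  1.954  0.579  2.419] [np.float64(0.16889819808894035), np.float64(0.01064737915730718), np.float64(1.5708327039121173e-07), np.float64(0.045869784829262183), np.float64(0.1255934126971039)] 8.416091166882573e-10 [ 0.47   0.695 -1.121  2.314  2.053  0.919  2.587]
```

```bash
cat > s2.py <<'E'
from search import *
yaw=-15
O=np.array([.7268,.0795,0]); M=Ro.from_euler('z',25.8,degrees=True)
a=np.array([-.5,0,.866]); pv=np.array([-.025,0,.1783])
def lev(th,t,back=0.,side=0.,rad=.124):
    th,t,side=np.radians([th,t,side]); d=np.cos(th)*np.array([-.866,0,-.5])+np.sin(th)*np.array([0,1,0]); y=np.cross(a,d); y=-y if y@[-d[1],0,0]>9 else y
    y=np.sin(th)*np.array([.866,0,.5])+np.cos(th)*np.array([0,1,0])
    b=np.cos(t)*a+np.sin(t)*d; b=np.cos(side)*b+np.sin(side)*y
    z=-b; yy=y-(y@z)*z; yy/=np.linalg.norm(yy); R=M*Ro.from_matrix(np.c_[np.cross(yy,z),yy,z])
    return O+M.apply(pv+rad*d)+R.apply([0,0,.008-back]),R
def lower(q): return fk(q,P,True)[2]
if __name__=="__main__":
    G=grasp(yaw,45,1,z=.13); B=grasp(yaw,45,1,z=.13,back=.08); m,qg=ik(*B,n=8)[0]
    V=[fk(qc+(qg-qc)*f,P) for f in (.25,.5,.75)]
    for x,R in V: print("via",x,R.as_rotvec(),"z",R.as_matrix()[:,2])
    N=["v1","v2","v3","B","G","lift","out","up","mid","tray","back","up"]
    W=V+[B,G]+[grasp(yaw,45,1,z=.17),grasp(yaw,45,1,z=.175,xy=(.54,.09)),grasp(yaw,45,1,z=.23,xy=(.52,.05)),grasp(yaw,45,1,z=.23,xy=(.49,-.17)),grasp(yaw,45,1,z=.136,xy=(.49,-.17)),grasp(yaw,45,1,z=.136,xy=(.49,-.17),back=.08),grasp(yaw,40,1,z=.30,xy=(.48,-.1))]
    q=qc
    for n,(x,R) in zip(N,W):
        q,e=follow(q,x,R,n=12); print(n,x,q,round(marg(q),3),round(e,4),"elbow",lower(q)[3],"wrist",lower(q)[5])
    q1=q
    for t in (0,15,25):
      for sd in (0,15):
        q=q1; o=[]
        for W in [lev(4.5,t,.08,sd)]+[lev(th,t,0,sd) for th in (4.5,25,45)]+[lev(45,t,.08,sd)]: q,e=follow(q,*W,n=12); o.append((round(marg(q),3),round(e,4)))
        print(t,sd,o,q)
E
timeout 500 python3 s2.py
```

```text
via [ 0.522 -0.19   0.292] [2.757 0.857 0.047] z [ 0.105 -0.231 -0.967]
via [ 0.546 -0.12   0.245] [ 2.118  1.595 -0.084] z [ 0.235 -0.411 -0.881]
via [ 0.565 -0.013  0.213] [ 1.276  2.113 -0.138] z [ 0.479 -0.405 -0.778]
v1 [ 0.522 -0.19   0.292] [ 0.997  0.313 -1.056  1.863  0.58   1.087 -1.259] 0.354 0.0 elbow [ 0.074 -0.175  0.791] wrist [ 0.488 -0.12   0.597]
v2 [ 0.546 -0.12   0.245] [ 0.755  0.371 -1.085  2.012  0.965  1.067 -1.107] 0.325 0.0 elbow [ 0.135 -0.172  0.779] wrist [0.473 0.007 0.524]
v3 [ 0.565 -0.013  0.213] [ 0.518  0.437 -1.117  2.16   1.328  1.065 -0.921] 0.28 0.0 elbow [ 0.199 -0.152  0.765] wrist [0.416 0.115 0.459]
B [0.545 0.129 0.181] [ 0.285  0.509 -1.15   2.31   1.654  1.064 -0.686] 0.13 0.0 elbow [ 0.26  -0.111  0.747] wrist [0.33  0.188 0.404]
G [0.599 0.114 0.124] [ 0.257  0.676 -1.029  2.252  1.841  1.088 -0.721] 0.188 0.0 elbow [ 0.334 -0.125  0.695] wrist [0.385 0.173 0.348]
lift [0.599 0.114 0.164] [ 0.302  0.589 -1.076  2.232  1.743  1.039 -0.633] 0.208 0.0 elbow [ 0.293 -0.128  0.723] wrist [0.385 0.173 0.387]
out [0.545 0.089 0.169] [ 0.367  0
[... 1634 characters left out ...]
p.float64(0.094), np.float64(0.0)), (np.float64(0.148), np.float64(0.0)), (np.float64(0.223), np.float64(0.0)), (np.float64(0.078), np.float64(0.0))] [ 0.516  0.562 -1.332  2.207  1.47   1.001 -0.601]
25 0 [(np.float64(0.0), np.float64(0.1104)), (np.float64(0.0), np.float64(0.1598)), (np.float64(0.0), np.float64(0.1342)), (np.float64(0.0), np.float64(0.1226)), (np.float64(0.0), np.float64(0.0631))] [-2.05  -0.34   1.455  2.44   1.655  0.621 -0.741]
25 15 [(np.float64(0.0), np.float64(0.0395)), (np.float64(0.021), np.float64(0.0)), (np.float64(0.07), np.float64(0.0)), (np.float64(0.006), np.float64(0.0)), (np.float64(0.004), np.float64(0.0))] [ 0.425  0.714 -1.406  2.29   1.694  1.32  -0.88 ]
```

```bash
cat > s3.py <<'E'
from s2 import *
def levp(th,yaw,tilt=45,back=0.,rad=.124,out=(0,0,0)):
    t=np.radians(th); d=np.cos(t)*np.array([-.866,0,-.5])+np.sin(t)*np.array([0,1,0]); c=O+M.apply(pv+rad*d)+out
    return grasp(yaw,tilt,1,z=c[2],xy=c[:2],back=back)
def chain(q,NW,n=12):
    for nm,(x,R) in NW:
        q,e=follow(q,x,R,n=n); print(nm,np.array(x),q,round(marg(q),3),round(e,4),"el",lower(q)[3],"wr",lower(q)[5],flush=True)
    return q
if __name__=="__main__":
    g=lambda z,xy,yaw=-15,back=0.,tilt=45:grasp(yaw,tilt,1,z=z,xy=xy,back=back)
    c=(.594,.1155)
    R=[grasp(y,t,1)[1] for y,t in ((-140,20),(-95,25),(-55,30),(-25,40))]
    pre=[("v1",((.52,-.19,.33),R[0])),("v2",((.52,-.12,.33),R[1])),("v3",((.51,-.02,.32),R[2])),("v4",((.51,.09,.27),R[3])),("B",g(.13,c,back=.08)),("G",g(.13,c))]
    q=chain(qc,pre)
    for ty in (-60,-80):
        print("tray yaw",ty); T=(.49,-.17)
        q1=chain(q,[("lift",g(.17,c)),("out",g(.175,(.535,.087))),("up",g(.23,(.52,.05),-25)),("mid",g(.23,(.50,-.06),-45)),("ovr",g(.20,T,ty)),("tray",g(.134,T,ty)),("bk",g(.134,T,ty,.08)),("a",((.49,-.06,.29),grasp(-40,40,1)[1])),
         ("l0b",levp(4.5,0,back=.08)),("l0",levp(4.5,0)),("l25",levp(25,-8)),("l45",levp(45,-15)),("l45b",levp(45,-15,back=.08))])
E
timeout 500 python3 s3.py
```

```text
v1 [ 0.52 -0.19  0.33] [ 0.806  0.507 -1.016  1.569  0.584  1.632 -1.155] 0.288 0.0 el [ 0.171 -0.227  0.747] wr [ 0.603 -0.124  0.627]
v2 [ 0.52 -0.12  0.33] [ 0.79   0.432 -1.212  1.766  0.779  1.513 -0.69 ] 0.198 0.0 el [ 0.151 -0.196  0.766] wr [0.533 0.012 0.616]
v3 [ 0.51 -0.02  0.32] [ 0.827  0.284 -1.395  1.995  0.87   1.224 -0.314] 0.015 0.0 el [ 0.096 -0.145  0.796] wr [0.42  0.11  0.593]
v4 [0.51 0.09 0.27] [ 0.611  0.279 -1.399  2.219  1.21   1.002 -0.389] 0.011 0.0 el [ 0.121 -0.12   0.797] wr [0.327 0.177 0.511]
B [0.545 0.129 0.181] [ 0.311  0.534 -1.189  2.309  1.66   1.095 -0.68 ] 0.131 0.0 el [ 0.268 -0.121  0.74 ] wr [0.33  0.188 0.404]
G [0.599 0.114 0.124] [ 0.279  0.697 -1.063  2.251  1.845  1.115 -0.709] 0.189 0.0 el [ 0.34  -0.134  0.687] wr [0.385 0.173 0.348]
tray yaw -60
lift [0.599 0.114 0.164] [ 0.326  0.612 -1.113  2.231  1.749  1.068 -0.624] 0.209 0.0 el [ 0.299 -0.137  0.716] wr [0.385 0.173 0.387]
out [0.54  0.086 0.169] [ 0.403  0.518 -1.176  2.367  1.737  1.031 -0.7  ] 0.073 0.0 el [ 0.25  -0.142  0.744] wr [0.326 0.144 0.393]
up [0.525 0.048 0.224]
[... 2524 characters left out ...]
 0.82 ] wr [0.335 0.072 0.531]
l0b [0.553 0.031 0.167] [ 0.756  0.496 -1.21   2.423  2.061  0.698 -0.532] 0.017 0.0 el [ 0.18  -0.212  0.75 ] wr [0.33  0.032 0.39 ]
l0 [0.609 0.031 0.111] [ 0.641  0.714 -1.089  2.333  2.192  0.82  -0.524] 0.107 0.0 el [ 0.278 -0.249  0.681] wr [0.387 0.032 0.334]
l25 [0.599 0.073 0.116] [ 0.464  0.714 -1.106  2.317  2.012  1.009 -0.629] 0.123 0.0 el [ 0.316 -0.196  0.681] wr [0.379 0.105 0.34 ]
l45 [0.603 0.113 0.129] [ 0.317  0.721 -1.112  2.241  1.844  1.144 -0.677] 0.199 0.0 el [ 0.344 -0.149  0.679] wr [0.389 0.172 0.352]
l45b [0.549 0.128 0.185] [ 0.354  0.563 -1.244  2.299  1.662  1.129 -0.653] 0.141 0.0 el [ 0.276 -0.136  0.731] wr [0.334 0.187 0.409]
```

```bash
cat > rows.py <<'E'
from s3 import *
def legs(x,R,NW,grip):
    for nm,(X,Q) in NW:
        d=R.inv().apply(np.array(X)-x)/.15; w=(R.inv()*Q).as_rotvec()/np.pi
        n=int(np.ceil(max(np.linalg.norm(d)*150/32,np.linalg.norm(w)*180/6.5,1)))
        rows=[[grip]+[round(float(v)*i/n,3) for v in (*d,*w)] for i in range(1,n+1)]; rows.append(rows[-1])
        print(nm,X,"n",len(rows),rows,"TOOBIG" if max(abs(d))>1 else ""); x,R=np.array(X),Q
    return x,R
g=lambda z,xy,yaw=-15,back=0.,tilt=45:grasp(yaw,tilt,1,z=z,xy=xy,back=back)
c=(.594,.1155)
def cur():
    from bench import r
    o=r.get_obs(); return o["joints"],o["tcp_pos"],Ro.from_rotvec(o["orientation"])
E
python3 - <<'E'
from rows import *
q,x,R=cur()
B=g(.13,c,back=.08); m,qg=ik(*B,n=8)[0]
V=[fk(qc+(qg-qc)*f,P)[1] for f in (.25,.5,.75)]
W=[("v1",((.522,-.19,.33),V[0])),("v2",((.53,-.12,.31),V[1])),("v3",((.52,-.01,.29),V[2])),("v4",((.51,.11,.24),B[1])),("B",B)]
chain(q,W); legs(x,R,W,.75)
E
```

```text
v1 [ 0.522 -0.19   0.33 ] [ 1.031  0.277 -1.084  1.807  0.53   1.15  -1.2  ] 0.326 0.0 el [ 0.059 -0.161  0.797] wr [ 0.488 -0.12   0.635]
v2 [ 0.53 -0.12  0.31] [ 0.879  0.256 -1.176  1.961  0.821  1.104 -0.946] 0.234 0.0 el [ 0.077 -0.141  0.8  ] wr [0.457 0.008 0.589]
v3 [ 0.52 -0.01  0.29] [ 0.746  0.209 -1.305  2.159  1.077  0.999 -0.705] 0.105 0.0 el [ 0.077 -0.111  0.806] wr [0.37  0.118 0.536]
v4 [0.51 0.11 0.24] [ 0.515  0.312 -1.34   2.335  1.475  0.942 -0.538] 0.07 0.0 el [ 0.146 -0.117  0.791] wr [0.295 0.169 0.463]
B [0.545 0.129 0.181] [ 0.309  0.532 -1.186  2.309  1.66   1.092 -0.681] 0.131 0.0 el [ 0.268 -0.12   0.74 ] wr [0.33  0.188 0.404]
v1 (0.522, -0.19, 0.33) n 7 [[0.75, 0.004, -0.058, 0.041, -0.012, -0.007, -0.033], [0.75, 0.007, -0.116, 0.083, -0.023, -0.014, -0.067], [0.75, 0.011, -0.174, 0.124, -0.035, -0.022, -0.1], [0.75, 0.014, -0.232, 0.165, -0.046, -0.029, -0.133], [0.75, 0.018, -0.29, 0.207, -0.058, -0.036, -0.166], [0.75, 0.021, -0.348, 0.248, -0.07, -0.043, -0.2], [0.75, 0.021, -0.348, 0.248, -0.07, -0.043, -0.2]] 
v2 (0.53, -0.12, 0.31) n 8 [[0.75, 
[... 842 characters left out ...]
 0.675, -0.255, -0.199, -0.085, -0.015, -0.224]] 
v4 (0.51, 0.11, 0.24) n 8 [[0.75, 0.117, 0.04, -0.014, -0.014, -0.002, -0.032], [0.75, 0.233, 0.081, -0.028, -0.029, -0.004, -0.064], [0.75, 0.35, 0.121, -0.041, -0.043, -0.006, -0.097], [0.75, 0.467, 0.161, -0.055, -0.057, -0.009, -0.129], [0.75, 0.583, 0.201, -0.069, -0.071, -0.011, -0.161], [0.75, 0.7, 0.242, -0.083, -0.086, -0.013, -0.193], [0.75, 0.816, 0.282, -0.097, -0.1, -0.015, -0.226], [0.75, 0.816, 0.282, -0.097, -0.1, -0.015, -0.226]] 
B [0.545 0.129 0.181] n 4 [[0.75, 0.048, 0.06, 0.138, 0.0, 0.0, 0.0], [0.75, 0.095, 0.12, 0.276, 0.0, 0.0, 0.0], [0.75, 0.143, 0.18, 0.414, 0.0, 0.0, 0.0], [0.75, 0.143, 0.18, 0.414, 0.0, 0.0, 0.0]]
```

>>> send_rows(
  deltas=[
    [0.75, 0.004, -0.058, 0.041, -0.012, -0.007, -0.033],
    [0.75, 0.007, -0.116, 0.083, -0.023, -0.014, -0.067],
    [0.75, 0.011, -0.174, 0.124, -0.035, -0.022, -0.1],
    [0.75, 0.014, -0.232, 0.165, -0.046, -0.029, -0.133],
    [0.75, 0.018, -0.29, 0.207, -0.058, -0.036, -0.166],
    [0.75, 0.021, -0.348, 0.248, -0.07, -0.043, -0.2],
    [0.75, 0.021, -0.348, 0.248, -0.07, -0.043, -0.2],
  ],
)

```text
clock: 4.93
tcp_pos: [0.52, -0.1799, 0.3296]
orientation: [2.746, 0.88, 0.048]
contact_force: [0.3, 0.5, -0.6]
grip_width: 0.0639
```

>>> send_rows(
  deltas=[
    [0.75, 0.045, -0.054, 0.004, -0.01, -0.004, -0.031],
    [0.75, 0.089, -0.107, 0.008, -0.021, -0.007, -0.062],
    [0.75, 0.134, -0.161, 0.012, -0.031, -0.011, -0.093],
    [0.75, 0.178, -0.214, 0.015, -0.042, -0.014, -0.124],
    [0.75, 0.223, -0.268, 0.019, -0.052, -0.018, -0.154],
    [0.75, 0.267, -0.321, 0.023, -0.063, -0.022, -0.185],
    [0.75, 0.312, -0.375, 0.027, -0.073, -0.025, -0.216],
    [0.75, 0.312, -0.375, 0.027, -0.073, -0.025, -0.216],
  ],
)

```text
clock: 5.6
tcp_pos: [0.527, -0.1119, 0.31]
orientation: [2.107, 1.605, -0.082]
contact_force: [-1.0, 1.0, -0.3]
grip_width: 0.0637
```

>>> send_rows(
  deltas=[
    [0.75, 0.096, -0.036, -0.028, -0.012, -0.002, -0.032],
    [0.75, 0.193, -0.073, -0.057, -0.024, -0.004, -0.064],
    [0.75, 0.289, -0.109, -0.085, -0.037, -0.006, -0.096],
    [0.75, 0.386, -0.145, -0.114, -0.049, -0.008, -0.128],
    [0.75, 0.482, -0.182, -0.142, -0.061, -0.01, -0.16],
    [0.75, 0.578, -0.218, -0.171, -0.073, -0.012, -0.192],
    [0.75, 0.675, -0.255, -0.199, -0.085, -0.015, -0.224],
    [0.75, 0.675, -0.255, -0.199, -0.085, -0.015, -0.224],
  ],
)

```text
clock: 6.27
tcp_pos: [0.5163, -0.0027, 0.2899]
orientation: [1.264, 2.115, -0.139]
contact_force: [-0.0, 0.7, -0.4]
grip_width: 0.0642
```

Run:
```python
from rows import *
q,x,R=cur(); print(q,x)
B=g(.13,c,back=.08)
W=[("v4",((.51,.11,.24),B[1])),("B",B)]
chain(q,W); legs(x,R,W,.75)
```

```text
[ 0.751  0.186 -1.311  2.166  1.062  0.987 -0.694] [ 0.516 -0.003  0.29 ]
v4 [0.51 0.11 0.24] [ 0.512  0.309 -1.335  2.335  1.474  0.938 -0.538] 0.075 0.0 el [ 0.145 -0.116  0.791] wr [0.295 0.169 0.463]
B [0.545 0.129 0.181] [ 0.307  0.53  -1.183  2.309  1.659  1.09  -0.681] 0.131 0.0 el [ 0.267 -0.119  0.741] wr [0.33  0.188 0.404]
v4 (0.51, 0.11, 0.24) n 8 [[0.75, 0.11, 0.041, -0.01, -0.014, -0.002, -0.032], [0.75, 0.22, 0.081, -0.019, -0.028, -0.004, -0.064], [0.75, 0.33, 0.122, -0.029, -0.042, -0.006, -0.096], [0.75, 0.44, 0.162, -0.038, -0.057, -0.008, -0.127], [0.75, 0.549, 0.203, -0.048, -0.071, -0.01, -0.159], [0.75, 0.659, 0.244, -0.057, -0.085, -0.012, -0.191], [0.75, 0.769, 0.284, -0.067, -0.099, -0.014, -0.223], [0.75, 0.769, 0.284, -0.067, -0.099, -0.014, -0.223]] 
B [0.545 0.129 0.181] n 4 [[0.75, 0.048, 0.06, 0.138, 0.0, 0.0, 0.0], [0.75, 0.095, 0.12, 0.276, 0.0, 0.0, 0.0], [0.75, 0.143, 0.18, 0.414, 0.0, 0.0, 0.0], [0.75, 0.143, 0.18, 0.414, 0.0, 0.0, 0.0]]
```

>>> send_rows(
  deltas=[
    [0.75, 0.11, 0.041, -0.01, -0.014, -0.002, -0.032],
    [0.75, 0.22, 0.081, -0.019, -0.028, -0.004, -0.064],
    [0.75, 0.33, 0.122, -0.029, -0.042, -0.006, -0.096],
    [0.75, 0.44, 0.162, -0.038, -0.057, -0.008, -0.127],
    [0.75, 0.549, 0.203, -0.048, -0.071, -0.01, -0.159],
    [0.75, 0.659, 0.244, -0.057, -0.085, -0.012, -0.191],
    [0.75, 0.769, 0.284, -0.067, -0.099, -0.014, -0.223],
    [0.75, 0.769, 0.284, -0.067, -0.099, -0.014, -0.223],
    [0.75, 0.769, 0.284, -0.067, -0.099, -0.014, -0.223],
  ],
)

```text
clock: 7.02
tcp_pos: [0.5117, 0.1074, 0.2405]
orientation: [0.32, 2.339, -0.13]
contact_force: [-0.2, -0.5, -0.5]
grip_width: 0.0638
```

>>> send_rows(
  deltas=[
    [0.75, 0.048, 0.06, 0.138, 0, 0, 0],
    [0.75, 0.095, 0.12, 0.276, 0, 0, 0],
    [0.75, 0.143, 0.18, 0.414, 0, 0, 0],
    [0.75, 0.143, 0.18, 0.414, 0, 0, 0],
    [0.75, 0.143, 0.18, 0.414, 0, 0, 0],
  ],
)

```text
clock: 7.43
tcp_pos: [0.5464, 0.1265, 0.1809]
orientation: [0.316, 2.34, -0.13]
contact_force: [-0.7, -1.0, 0.1]
grip_width: 0.0637
```

Run:
```python
import h
from rows import *
w=h.r.grab_frame("wrist"); h.crop(w,0,0,560,420,1.4,"pics/w3.png")
print(h.proj(w,[(.594,.1155,.0),(.594,.1155,.202),(.594,.1155,.13)])*1.4)
q,x,R=cur(); print(q,x,R.as_matrix()); print(h.r.get_obs()["contact_force"])
G=g(.13,c)
chain(q,[("G",G)]); legs(x,R,[("G",G)],.75)
```

```text
[[392.22   99.641]
 [393.656 486.092]
 [392.98  306.454]]
[ 0.334  0.512 -1.185  2.302  1.651  1.067 -0.658] [0.546 0.127 0.182] [[-0.682  0.264  0.683]
 [ 0.187  0.965 -0.186]
 [-0.708  0.    -0.707]]
[-1.071 -0.996  1.441]
G [0.599 0.114 0.124] [ 0.275  0.693 -1.056  2.251  1.844  1.109 -0.711] 0.189 0.0 el [ 0.339 -0.132  0.689] wr [0.385 0.173 0.348]
G [0.599 0.114 0.124] n 4 [[0.75, 0.005, 0.004, 0.177, -0.0, 0.0, -0.0], [0.75, 0.01, 0.008, 0.353, -0.001, 0.0, -0.001], [0.75, 0.015, 0.011, 0.53, -0.001, 0.0, -0.001], [0.75, 0.015, 0.011, 0.53, -0.001, 0.0, -0.001]]
```

View pics/w3.png

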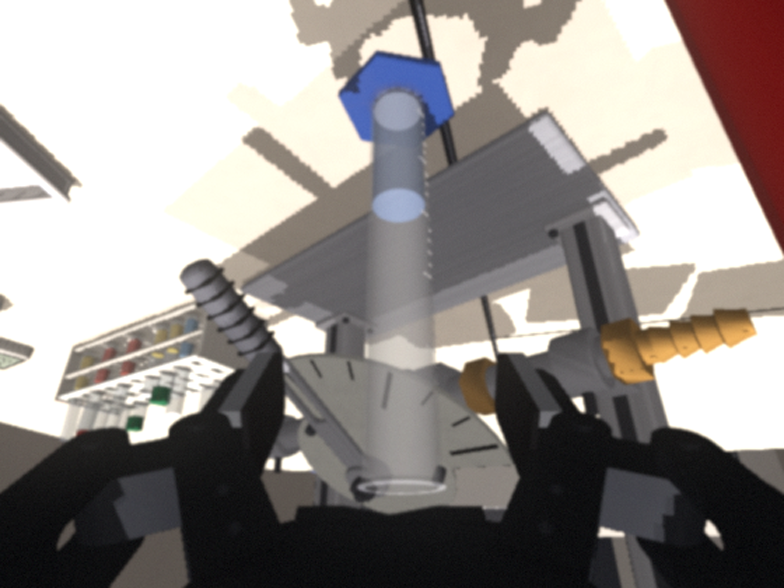

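The wrist camera is now below the tool. The foot is at (397,97), and the tube is centred on column ≈402 against 390 between the pads, so the cylinder sits about 4 mm further along tool +y. I correct for that and advance.

>>> send_rows(
  deltas=[
    [0.75, 0.005, 0.034, 0.09, 0, 0, 0],
    [0.75, 0.008, 0.034, 0.18, 0, 0, 0],
    [0.75, 0.01, 0.034, 0.27, 0, 0, 0],
    [0.75, 0.012, 0.034, 0.36, 0, 0, 0],
    [0.75, 0.014, 0.034, 0.45, 0, 0, 0],
    [0.75, 0.015, 0.034, 0.53, 0, 0, 0],
    [0.75, 0.015, 0.034, 0.53, 0, 0, 0],
  ],
)

```text
clock: 8.07
tcp_pos: [0.6015, 0.116, 0.1249]
orientation: [0.315, 2.336, -0.131]
contact_force: [-0.1, -0.4, -0.3]
grip_width: 0.0638
```

>>> send_rows(
  deltas=[
    [0.55, 0, 0, 0, 0, 0, 0],
    [0.45, 0, 0, 0, 0, 0, 0],
    [0.4, 0, 0, 0, 0, 0, 0],
    [0.35, 0, 0, 0, 0, 0, 0],
    [0.3, 0, 0, 0, 0, 0, 0],
    [0.25, 0, 0, 0, 0, 0, 0],
    [0.25, 0, 0, 0, 0, 0, 0],
    [0.25, 0, 0, 0, 0, 0, 0],
  ],
  squeeze=25,
)

```text
clock: 8.73
tcp_pos: [0.6008, 0.1181, 0.1254]
orientation: [0.309, 2.335, -0.13]
contact_force: [-1.8, -1.7, 6.8]
grip_width: 0.0298
```

Run:
```python
import h
from rows import *
q,x,R=cur(); o=h.r.get_obs(); print(q,x,o["contact_force"],o["grip_width"])
cc=x-R.as_matrix()[:,2]*.008; print("grasp pt",cc)
W=[("lift",(x+[0,0,.04],R)),("out",(x+[-.058,-.029,.045],R)),("up",(x+[-.074,-.066,.10],grasp(-25,45,1)[1])),("mid",(x+[-.094,-.176,.10],grasp(-45,45,1)[1]))]
chain(q,W); legs(x,R,W,.2)
```

```text
[ 0.284  0.685 -1.059  2.24   1.837  1.103 -0.693] [0.601 0.118 0.125] [-1.833 -1.687  6.764] 0.029802000863372997
grasp pt [0.595 0.12  0.131]
lift [0.601 0.118 0.165] [ 0.31   0.611 -1.105  2.226  1.746  1.074 -0.628] 0.214 0.0 el [ 0.301 -0.133  0.716] wr [0.385 0.178 0.388]
out [0.543 0.089 0.17 ] [ 0.386  0.518 -1.166  2.36   1.734  1.038 -0.703] 0.08 0.0 el [ 0.252 -0.138  0.744] wr [0.328 0.149 0.393]
up [0.527 0.052 0.225] [ 0.496  0.356 -1.236  2.318  1.482  1.011 -0.615] 0.122 0.0 el [ 0.168 -0.127  0.783] wr [0.326 0.147 0.449]
mid [ 0.507 -0.058  0.225] [ 0.581  0.333 -1.159  2.307  1.369  1.09  -0.701] 0.133 0.0 el [ 0.146 -0.135  0.787] wr [0.351 0.1   0.449]
lift [0.601 0.118 0.165] n 3 [[0.2, -0.095, -0.0, -0.094, 0.0, 0.0, 0.0], [0.2, -0.189, -0.0, -0.188, 0.0, 0.0, 0.0], [0.2, -0.189, -0.0, -0.188, 0.0, 0.0, 0.0]] 
out [0.543 0.089 0.17 ] n 4 [[0.2, 0.068, -0.096, -0.084, 0.0, 0.0, 0.0], [0.2, 0.136, -0.192, -0.168, 0.0, 0.0, 0.0], [0.2, 0.204, -0.288, -0.253, 0.0, 0.0, 0.0], [0.2, 0.204, -0.288, -0.253, 0.0, 0.0, 0.0]] 
up [0.527 0.052 0.225] n 4 [[0.2, -0.078, -0.089, -0.095, 0.013, 0.001, 0.013], [0.2, -0.155, -0.178, -0.19, 0.026, 0.001, 0.026], [0.2, -0.233, -0.266, -0.285, 0.039, 0.002, 0.039], [0.2, -0.233, -0.266, -0.285, 0.039, 0.002, 0.039]] 
mid [ 0.507 -0.058  0.225] n 5 [[0.2, -0.033, -0.18, 0.033, 0.02, -0.0, 0.02], [0.2, -0.067, -0.36, 0.067, 0.039, -0.0, 0.039], [0.2, -0.1, -0.541, 0.1, 0.059, -0.0, 0.059], [0.2, -0.134, -0.721, 0.134, 0.079, -0.0, 0.079], [0.2, -0.134, -0.721, 0.134, 0.079, -0.0, 0.079]]
```

>>> send_rows(
  deltas=[
    [0.2, -0.04, 0, -0.04, 0, 0, 0],
    [0.2, -0.08, 0, -0.08, 0, 0, 0],
    [0.2, -0.13, 0, -0.13, 0, 0, 0],
    [0.2, -0.16, 0, -0.16, 0, 0, 0],
    [0.2, -0.189, 0, -0.189, 0, 0, 0],
    [0.2, -0.189, 0, -0.189, 0, 0, 0],
  ],
)

```text
clock: 9.23
tcp_pos: [0.6006, 0.1189, 0.1659]
orientation: [0.309, 2.336, -0.128]
contact_force: [-0.4, -0.6, -0.4]
grip_width: 0.0297
```

Run:
```python
import h
s=h.r.grab_frame("side"); w=h.r.grab_frame("wrist")
h.crop(w,0,0,560,420,1.0,"pics/a.png"); h.crop(s,250,150,160,160,2.625,"pics/b.png")
import cv2,numpy as np
cv2.imwrite("pics/m4.png",cv2.resize(np.hstack([cv2.imread("pics/a.png"),cv2.imread("pics/b.png")]),None,fx=.8,fy=.8)); o=h.r.get_obs(); print(o["tcp_pos"],o["contact_force"],o["grip_width"])
```

```text
[0.6002 0.1184 0.1645] [-0.4986 -0.0465 -0.4685] 0.030199824889819198
```

View pics/m4.png

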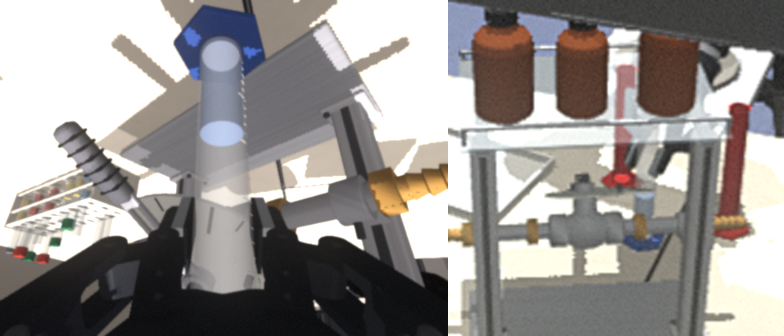

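The cylinder is held upright between the pads (foot at (220,45) in the wrist half, lifted foot near (643,240) in the side half). Next I draw it out and carry it.

>>> send_rows(
  deltas=[
    [0.2, 0.04, -0.06, -0.05, 0, 0, 0],
    [0.2, 0.09, -0.125, -0.11, 0, 0, 0],
    [0.2, 0.135, -0.19, -0.17, 0, 0, 0],
    [0.2, 0.18, -0.25, -0.22, 0, 0, 0],
    [0.2, 0.204, -0.288, -0.253, 0, 0, 0],
    [0.2, 0.204, -0.288, -0.253, 0, 0, 0],
  ],
)

```text
clock: 9.83
tcp_pos: [0.5407, 0.0884, 0.1687]
orientation: [0.308, 2.339, -0.131]
contact_force: [-0.4, -0.7, -2.5]
grip_width: 0.0298
```

>>> send_rows(
  deltas=[
    [0.2, -0.05, -0.055, -0.06, 0.008, 0, 0.008],
    [0.2, -0.1, -0.11, -0.12, 0.016, 0, 0.016],
    [0.2, -0.155, -0.178, -0.19, 0.026, 0, 0.026],
    [0.2, -0.2, -0.225, -0.24, 0.033, 0, 0.033],
    [0.2, -0.233, -0.266, -0.285, 0.039, 0, 0.039],
    [0.2, -0.233, -0.266, -0.285, 0.039, 0, 0.039],
  ],
)

```text
clock: 10.33
tcp_pos: [0.5275, 0.0527, 0.2262]
orientation: [0.513, 2.305, -0.212]
contact_force: [0.7, 1.0, -0.6]
grip_width: 0.0296
```

>>> send_rows(
  deltas=[
    [0.2, -0.02, -0.12, 0.02, 0.013, 0, 0.013],
    [0.2, -0.045, -0.24, 0.045, 0.026, 0, 0.026],
    [0.2, -0.067, -0.36, 0.067, 0.039, 0, 0.039],
    [0.2, -0.09, -0.48, 0.09, 0.052, 0, 0.052],
    [0.2, -0.11, -0.6, 0.11, 0.065, 0, 0.065],
    [0.2, -0.134, -0.721, 0.134, 0.079, 0, 0.079],
    [0.2, -0.134, -0.721, 0.134, 0.079, 0, 0.079],
    [0.2, -0.134, -0.721, 0.134, 0.079, 0, 0.079],
  ],
)

```text
clock: 11.0
tcp_pos: [0.5064, -0.0589, 0.2242]
orientation: [0.919, 2.204, -0.381]
contact_force: [0.6, 0.2, -1.3]
grip_width: 0.0295
```

Run:
```python
import h
from rows import *
q,x,R=cur(); o=h.r.get_obs(); print(q,x,o["contact_force"],o["grip_width"], "tooly z",R.as_matrix()[2], "decl",np.degrees(np.arccos(-R.as_matrix()[2,2])))
T=(.491,-.168)
W=[("ovr",g(.19,T,-70)),("tray",g(.136,T,-70))]
chain(q,W); legs(x,R,W,.2)
```

```text
[ 0.592  0.32  -1.152  2.304  1.364  1.077 -0.688] [ 0.506 -0.059  0.224] [ 0.552  0.229 -1.329] 0.02951124762542122 tooly z [-0.708  0.    -0.706] decl 45.0770381192311
ovr [ 0.493 -0.173  0.184] [ 0.58   0.476 -0.977  2.231  1.334  1.25  -0.898] 0.209 0.0 el [ 0.204 -0.176  0.755] wr [0.419 0.036 0.408]
tray [ 0.493 -0.173  0.13 ] [ 0.519  0.594 -0.92   2.261  1.439  1.273 -1.035] 0.179 0.0 el [ 0.26  -0.191  0.722] wr [0.419 0.036 0.354]
ovr [ 0.493 -0.173  0.184] n 5 [[0.2, -0.038, -0.15, 0.132, 0.024, 0.0, 0.024], [0.2, -0.075, -0.3, 0.263, 0.049, 0.0, 0.049], [0.2, -0.113, -0.451, 0.395, 0.073, 0.0, 0.073], [0.2, -0.15, -0.601, 0.526, 0.097, 0.0, 0.097], [0.2, -0.15, -0.601, 0.526, 0.097, 0.0, 0.097]] 
tray [ 0.493 -0.173  0.13 ] n 3 [[0.2, 0.127, -0.0, 0.127, 0.0, 0.0, 0.0], [0.2, 0.255, -0.0, 0.255, 0.0, 0.0, 0.0], [0.2, 0.255, -0.0, 0.255, 0.0, 0.0, 0.0]]
```

>>> send_rows(
  deltas=[
    [0.2, -0.02, -0.08, 0.07, 0.013, 0, 0.013],
    [0.2, -0.045, -0.18, 0.155, 0.029, 0, 0.029],
    [0.2, -0.07, -0.285, 0.25, 0.046, 0, 0.046],
    [0.2, -0.095, -0.385, 0.34, 0.063, 0, 0.063],
    [0.2, -0.12, -0.49, 0.43, 0.08, 0, 0.08],
    [0.2, -0.15, -0.601, 0.526, 0.097, 0, 0.097],
    [0.2, -0.15, -0.601, 0.526, 0.097, 0, 0.097],
    [0.2, -0.15, -0.601, 0.526, 0.097, 0, 0.097],
  ],
)

```text
clock: 11.67
tcp_pos: [0.4934, -0.1722, 0.1839]
orientation: [1.394, 1.997, -0.576]
contact_force: [0.8, 1.5, -0.6]
grip_width: 0.0297
```

>>> send_rows(
  deltas=[
    [0.2, 0.05, 0, 0.05, 0, 0, 0],
    [0.2, 0.1, 0, 0.1, 0, 0, 0],
    [0.2, 0.15, 0, 0.15, 0, 0, 0],
    [0.2, 0.19, 0, 0.19, 0, 0, 0],
    [0.2, 0.215, 0, 0.215, 0, 0, 0],
    [0.2, 0.23, 0, 0.23, 0, 0, 0],
    [0.2, 0.23, 0, 0.23, 0, 0, 0],
    [0.2, 0.23, 0, 0.23, 0, 0, 0],
  ],
)

```text
clock: 12.33
tcp_pos: [0.4935, -0.1719, 0.136]
orientation: [1.392, 1.996, -0.576]
contact_force: [-0.4, 0.4, -0.9]
grip_width: 0.0297
```

Run:
```python
import h,cv2,numpy as np
t=h.r.grab_frame("top"); s=h.r.grab_frame("side")
h.crop(t,260,150,180,180,2.5,"pics/a.png"); h.crop(s,170,140,140,180,2.5,"pics/b.png")
cv2.imwrite("pics/m5.png",np.hstack([cv2.imread("pics/a.png"),cv2.imread("pics/b.png")])); o=h.r.get_obs(); print(o["tcp_pos"],o["contact_force"],o["grip_width"])
```

```text
[ 0.4936 -0.172   0.1362] [ 0.0366 -0.2634 -1.3935] 0.029695104192102702
```

View pics/m5.png

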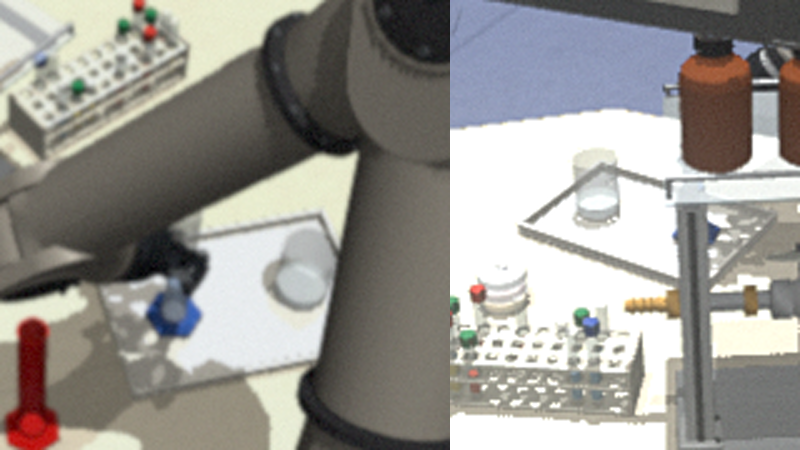

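The foot is at (175,312) in the top half, inside the tray's free end and well clear of the beaker (305,265). I lower the last few millimetres.

>>> send_rows(
  deltas=[
    [0.2, 0.006, 0, 0.006, 0, 0, 0],
    [0.2, 0.012, 0, 0.012, 0, 0, 0],
    [0.2, 0.018, 0, 0.018, 0, 0, 0],
    [0.2, 0.024, 0, 0.024, 0, 0, 0],
    [0.2, 0.028, 0, 0.028, 0, 0, 0],
    [0.2, 0.031, 0, 0.031, 0, 0, 0],
    [0.2, 0.031, 0, 0.031, 0, 0, 0],
  ],
)

```text
clock: 13.02
tcp_pos: [0.4934, -0.1723, 0.1293]
orientation: [1.393, 1.996, -0.577]
contact_force: [-1.0, -0.7, 0.7]
grip_width: 0.0294
```

>>> send_rows(
  deltas=[
    [0.2, 0.003, 0, 0.003, 0, 0, 0],
    [0.2, 0.005, 0, 0.005, 0, 0, 0],
    [0.2, 0.005, 0, 0.005, 0, 0, 0],
  ],
)

```text
clock: 13.27
tcp_pos: [0.4936, -0.1727, 0.1293]
orientation: [1.392, 1.993, -0.578]
contact_force: [-2.6, 1.4, 8.4]
grip_width: 0.0299
```

>>> send_rows(
  deltas=[
    [0.36, 0, 0, 0, 0, 0, 0],
    [0.38, 0, 0, 0, 0, 0, 0],
    [0.4, 0, 0, 0, 0, 0, 0],
    [0.45, 0, 0, 0, 0, 0, 0],
    [0.55, 0, 0, 0, 0, 0, 0],
    [0.65, 0, 0, 0, 0, 0, 0],
    [0.75, 0, 0, 0, 0, 0, 0],
    [0.75, 0, 0, 0, 0, 0, 0],
  ],
)

```text
clock: 13.93
tcp_pos: [0.4934, -0.1721, 0.1281]
orientation: [1.393, 1.996, -0.576]
contact_force: [1.1, 1.0, 0.1]
grip_width: 0.0639
```

Run:
```python
import h
from rows import *
q,x,R=cur(); o=h.r.get_obs(); print(q,x,o["contact_force"],o["grip_width"])
W=[("bk",(x-R.as_matrix()[:,2]*.1,R)),("a",((.49,-.03,.29),grasp(-40,40,1)[1])),("l0b",levp(4.5,0,back=.08)),("l0",levp(4.5,0))]
chain(q,W); legs(x,R,W,.75)
```

```text
[ 0.53   0.593 -0.923  2.256  1.445  1.27  -1.023] [ 0.493 -0.172  0.128] [1.097 0.996 0.076] 0.06388203952101265
bk [ 0.469 -0.106  0.199] [ 0.475  0.45  -1.051  2.245  1.217  1.336 -0.968] 0.195 0.0 el [ 0.21  -0.147  0.762] wr [0.394 0.103 0.422]
a [ 0.49 -0.03  0.29] [ 0.861  0.066 -1.321  2.236  1.008  0.852 -0.261] 0.089 0.0 el [ 0.015 -0.062  0.818] wr [0.335 0.101 0.531]
l0b [0.553 0.031 0.167] [ 0.744  0.484 -1.193  2.423  2.067  0.686 -0.545] 0.017 0.0 el [ 0.178 -0.206  0.753] wr [0.33  0.032 0.39 ]
l0 [0.609 0.031 0.111] [ 0.631  0.704 -1.075  2.333  2.197  0.81  -0.536] 0.107 0.0 el [ 0.277 -0.244  0.685] wr [0.387 0.032 0.334]
bk [ 0.469 -0.106  0.199] n 5 [[0.75, 0.0, 0.0, -0.167, 0.0, 0.0, 0.0], [0.75, 0.0, 0.0, -0.333, 0.0, 0.0, 0.0], [0.75, 0.0, 0.0, -0.5, 0.0, 0.0, 0.0], [0.75, 0.0, 0.0, -0.667, 0.0, 0.0, 0.0], [0.75, 0.0, 0.0, -0.667, 0.0, 0.0, 0.0]] 
a (0.49, -0.03, 0.29) n 6 [[0.75, -0.026, 0.062, -0.146, -0.022, 0.006, -0.024], [0.75, -0.052, 0.123, -0.292, -0.045, 0.011, -0.049], [0.75, -0.078, 0.185, -0.438, -0.067, 0.017, -0.073], [0.75, -0.104, 0.246, -0.584, -0.089, 0.022, -0.098], [0.75, -0.131, 0.308, -0.731, -0.112, 0.028, -0.122], [0.75, -0.131, 0.308, -0.731, -0.112, 0.028, -0.122]] 
l0b [0.553 0.031 0.167] n 8 [[0.75, 0.068, 0.083, 0.095, -0.021, -0.004, -0.023], [0.75, 0.137, 0.166, 0.19, -0.043, -0.008, -0.047], [0.75, 0.205, 0.248, 0.285, -0.064, -0.011, -0.07], [0.75, 0.274, 0.331, 0.38, -0.086, -0.015, -0.094], [0.75, 0.342, 0.414, 0.475, -0.107, -0.019, -0.117], [0.75, 0.411, 0.497, 0.57, -0.129, -0.023, -0.14], [0.75, 0.479, 0.579, 0.665, -0.15, -0.027, -0.164], [0.75, 0.479, 0.579, 0.665, -0.15, -0.027, -0.164]] 
l0 [0.609 0.031 0.111] n 4 [[0.75, -0.0, -0.0, 0.178, 0.0, 0.0, 0.0], [0.75, -0.0, -0.0, 0.356, 0.0, 0.0, 0.0], [0.75, -0.0, -0.0, 0.533, 0.0, 0.0, 0.0], [0.75, -0.0, -0.0, 0.533, 0.0, 0.0, 0.0]]
```

```bash
cat >> rows.py <<'E'
def camp(x,R): return np.array(x)+R.apply([.069,0,-.131])
E
python3 - <<'E'
from rows import *
q,x,R=cur()
A0=levp(4.5,-10,out=(-.02,0,.07))
W=[("u",(x+[0,0,.11],R)),("a",((.50,-.05,.28),grasp(-40,42,1)[1])),("l0a",A0),("l0",levp(4.5,-10)),("l25",levp(25,-12)),("l45",levp(45,-15)),("l45b",levp(45,-15,back=.07))]
chain(q,W); legs(x,R,W[:4],1.0)
for n,w in W: print(n,"cam",camp(*w))
E
```

```text
u [ 0.493 -0.172  0.238] [ 0.649  0.365 -1.033  2.189  1.233  1.234 -0.755] 0.251 0.0 el [ 0.149 -0.156  0.781] wr [0.418 0.037 0.461]
a [ 0.5  -0.05  0.28] [ 0.801  0.108 -1.248  2.261  1.129  0.855 -0.347] 0.162 0.0 el [ 0.033 -0.078  0.816] wr [0.339 0.087 0.514]
l0a [0.589 0.03  0.181] [ 0.605  0.49  -1.132  2.32   1.863  0.803 -0.528] 0.12 0.0 el [ 0.206 -0.182  0.752] wr [0.37  0.07  0.404]
l0 [0.609 0.03  0.111] [ 0.513  0.693 -1.042  2.315  2.059  0.943 -0.642] 0.125 0.0 el [ 0.299 -0.208  0.689] wr [0.39  0.07  0.334]
l25 [0.599 0.072 0.116] [ 0.401  0.694 -1.064  2.302  1.957  1.035 -0.683] 0.138 0.0 el [ 0.32  -0.174  0.688] wr [0.382 0.12  0.34 ]
l45 [0.603 0.113 0.129] [ 0.295  0.698 -1.078  2.242  1.838  1.115 -0.689] 0.198 0.0 el [ 0.338 -0.139  0.687] wr [0.389 0.172 0.352]
l45b [0.555 0.126 0.178] [ 0.324  0.557 -1.187  2.294  1.68   1.1   -0.666] 0.146 0.0 el [ 0.277 -0.128  0.733] wr [0.341 0.185 0.402]
u [ 0.493 -0.172  0.238] n 5 [[1.0, -0.13, 0.0, -0.129, 0.0, 0.0, 0.0], [1.0, -0.26, 0.0, -0.259, 0.0, 0.0, 0.0], [1.0, -0.389, 0.001, -0.388, 0.0, 0.0, 0.0], [1.0,
[... 455 characters left out ...]
, 0.072, 0.158, 0.113, -0.023, -0.003, -0.024], [1.0, 0.143, 0.316, 0.227, -0.046, -0.007, -0.048], [1.0, 0.215, 0.474, 0.34, -0.069, -0.01, -0.073], [1.0, 0.286, 0.632, 0.454, -0.092, -0.013, -0.097], [1.0, 0.358, 0.79, 0.567, -0.115, -0.016, -0.121], [1.0, 0.358, 0.79, 0.567, -0.115, -0.016, -0.121]] 
l0 [0.609 0.03  0.111] n 4 [[1.0, 0.079, 0.008, 0.141, 0.0, 0.0, 0.0], [1.0, 0.158, 0.015, 0.282, 0.0, 0.0, 0.0], [1.0, 0.237, 0.023, 0.423, 0.0, 0.0, 0.0], [1.0, 0.237, 0.023, 0.423, 0.0, 0.0, 0.0]] 
u cam [ 0.444 -0.039  0.282]
a cam [0.394 0.039 0.331]
l0a cam [0.45  0.054 0.225]
l0 cam [0.47  0.054 0.155]
l25 cam [0.461 0.102 0.16 ]
l45 cam [0.467 0.15  0.173]
l45b cam [0.419 0.162 0.222]
```

>>> send_rows(
  deltas=[
    [0.75, -0.06, 0, -0.06, 0, 0, 0],
    [0.75, -0.13, 0, -0.13, 0, 0, 0],
    [0.75, -0.26, 0, -0.26, 0, 0, 0],
    [0.75, -0.389, 0, -0.388, 0, 0, 0],
    [0.75, -0.519, 0, -0.518, 0, 0, 0],
    [0.75, -0.519, 0, -0.518, 0, 0, 0],
  ],
)

```text
clock: 14.43
tcp_pos: [0.4954, -0.1715, 0.2432]
orientation: [1.391, 1.989, -0.572]
contact_force: [1.4, -0.4, 0.2]
grip_width: 0.0642
```

>>> send_rows(
  deltas=[
    [1.0, 0.066, 0.065, -0.145, -0.023, 0.003, -0.024],
    [1.0, 0.132, 0.129, -0.291, -0.045, 0.007, -0.048],
    [1.0, 0.199, 0.194, -0.436, -0.068, 0.01, -0.072],
    [1.0, 0.265, 0.259, -0.582, -0.091, 0.013, -0.096],
    [1.0, 0.331, 0.323, -0.727, -0.114, 0.017, -0.12],
    [1.0, 0.331, 0.323, -0.727, -0.114, 0.017, -0.12],
  ],
)

```text
clock: 14.93
tcp_pos: [0.5001, -0.0468, 0.2818]
orientation: [0.822, 2.287, -0.314]
contact_force: [-0.3, 0.5, -0.3]
grip_width: 0.0856
```

>>> send_rows(
  deltas=[
    [1.0, 0.072, 0.158, 0.113, -0.023, -0.003, -0.024],
    [1.0, 0.143, 0.316, 0.227, -0.046, -0.007, -0.048],
    [1.0, 0.215, 0.474, 0.34, -0.069, -0.01, -0.073],
    [1.0, 0.286, 0.632, 0.454, -0.092, -0.013, -0.097],
    [1.0, 0.358, 0.79, 0.567, -0.115, -0.016, -0.121],
    [1.0, 0.358, 0.79, 0.567, -0.115, -0.016, -0.121],
    [1.0, 0.358, 0.79, 0.567, -0.115, -0.016, -0.121],
  ],
)

```text
clock: 15.52
tcp_pos: [0.5882, 0.0291, 0.1784]
orientation: [0.211, 2.354, -0.082]
contact_force: [-0.2, -0.2, 0.0]
grip_width: 0.0853
```

Run:
```python
import h,cv2
from rows import *
q,x,R=cur(); o=h.r.get_obs(); print(q,x,o["contact_force"],o["grip_width"])
w=h.r.grab_frame("wrist"); t=h.r.grab_frame("top"); h.crop(w,0,0,560,420,1.0,"pics/a.png"); h.crop(t,290,210,120,105,4,"pics/b.png")
cv2.imwrite("pics/m6.png",cv2.resize(np.hstack([cv2.imread("pics/a.png"),cv2.imread("pics/b.png")]),None,fx=.76,fy=.76))
l=levp(4.5,-10); gp=l[0]-l[1].apply([0,0,.008]); print("grip pred px in montage",h.proj(w,[gp,O+M.apply(pv)])*.76)
W=[("l0",l)]; legs(x,R,W,1.0)
```

```text
[ 0.625  0.478 -1.128  2.313  1.852  0.775 -0.508] [0.588 0.029 0.178] [-0.244 -0.174  0.012] 0.08529006950526823
grip pred px in montage [[216.881 130.517]
 [278.099 247.956]]
l0 [0.609 0.03  0.111] n 4 [[1.0, 0.073, 0.009, 0.139, 0.0, -0.001, -0.0], [1.0, 0.146, 0.019, 0.278, 0.0, -0.001, -0.001], [1.0, 0.219, 0.028, 0.417, 0.0, -0.002, -0.001], [1.0, 0.219, 0.028, 0.417, 0.0, -0.002, -0.001]]
```

View pics/m6.png

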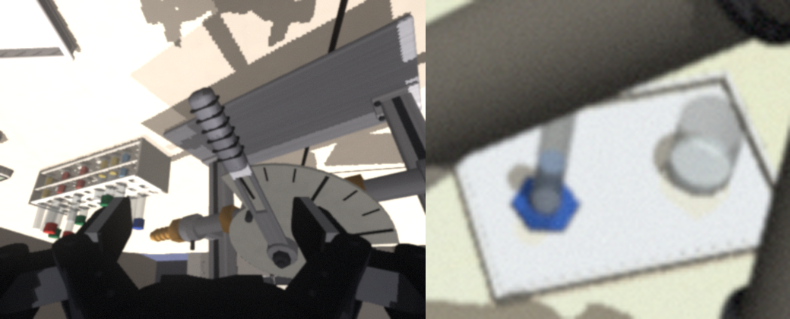

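The cylinder stands upright in the tray's free end with its foot at (546,205), and the beaker is untouched. The lever grip is at (219,132) against a prediction of (217,130), so I descend and straddle it.

>>> send_rows(
  deltas=[
    [1.0, 0.05, 0.01, 0.09, 0, 0, 0],
    [1.0, 0.1, 0.015, 0.19, 0, 0, 0],
    [1.0, 0.15, 0.02, 0.28, 0, 0, 0],
    [1.0, 0.19, 0.025, 0.36, 0, 0, 0],
    [1.0, 0.219, 0.028, 0.417, 0, 0, 0],
    [1.0, 0.219, 0.028, 0.417, 0, 0, 0],
  ],
)

```text
clock: 16.12
tcp_pos: [0.6106, 0.0295, 0.1139]
orientation: [0.209, 2.348, -0.085]
contact_force: [-0.2, -0.5, 0.8]
grip_width: 0.0855
```

Run:
```python
import h
from rows import *
q,x,R=cur(); o=h.r.get_obs(); print(q,x,o["contact_force"],o["grip_width"])
rows=[]
qq=q
for i in range(1,13):
    th=4.5+40.5*i/12; X,Q=levp(th,-10-5*i/12); qq,e=follow(qq,X,Q,n=3)
    rows.append([round(max(.42,1-.12*i),2)]+[round(float(v),3) for v in (*(R.inv().apply(X-x)/.15),*((R.inv()*Q).as_rotvec()/np.pi))])
print(rows,marg(qq),X,Q.as_rotvec())
```

```text
[ 0.537  0.674 -1.046  2.301  2.044  0.912 -0.614] [0.611 0.03  0.114] [-0.192 -0.488  0.827] 0.08549678814275037
[[0.88, 0.037, 0.042, -0.012, 0.001, 0.0, 0.001], [0.76, 0.05, 0.084, -0.03, 0.003, 0.0, 0.002], [0.64, 0.06, 0.128, -0.049, 0.005, 0.0, 0.004], [0.52, 0.068, 0.173, -0.066, 0.006, 0.0, 0.006], [0.42, 0.073, 0.218, -0.083, 0.008, 0.0, 0.007], [0.42, 0.076, 0.264, -0.099, 0.01, 0.0, 0.009], [0.42, 0.075, 0.31, -0.113, 0.011, 0.0, 0.011], [0.42, 0.072, 0.356, -0.128, 0.013, 0.0, 0.012], [0.42, 0.067, 0.402, -0.141, 0.014, 0.0, 0.014], [0.42, 0.058, 0.448, -0.153, 0.016, 0.0, 0.016], [0.42, 0.047, 0.494, -0.164, 0.018, 0.0, 0.017], [0.42, 0.034, 0.54, -0.174, 0.019, 0.0, 0.019]] 0.19816101102536132 [0.603 0.113 0.129] [ 0.308  2.34  -0.128]
```

>>> send_rows(
  deltas=[
    [0.88, 0.037, 0.042, -0.012, 0.001, 0, 0.001],
    [0.76, 0.05, 0.084, -0.03, 0.003, 0, 0.002],
    [0.64, 0.06, 0.128, -0.049, 0.005, 0, 0.004],
    [0.52, 0.068, 0.173, -0.066, 0.006, 0, 0.006],
    [0.42, 0.073, 0.218, -0.083, 0.008, 0, 0.007],
    [0.42, 0.076, 0.264, -0.099, 0.01, 0, 0.009],
    [0.42, 0.075, 0.31, -0.113, 0.011, 0, 0.011],
    [0.42, 0.072, 0.356, -0.128, 0.013, 0, 0.012],
    [0.42, 0.067, 0.402, -0.141, 0.014, 0, 0.014],
    [0.42, 0.058, 0.448, -0.153, 0.016, 0, 0.016],
    [0.42, 0.047, 0.494, -0.164, 0.018, 0, 0.017],
    [0.42, 0.034, 0.54, -0.174, 0.019, 0, 0.019],
    [0.42, 0.034, 0.54, -0.174, 0.019, 0, 0.019],
  ],
  squeeze=25,
)

```text
clock: 17.2
tcp_pos: [0.602, 0.116, 0.1292]
orientation: [0.304, 2.341, -0.122]
contact_force: [-2.0, -1.6, -0.1]
grip_width: 0.0358
```

>>> send_rows(
  deltas=[
    [0.35, 0, 0, 0, 0, 0, 0],
    [0.3, 0, 0, 0, 0, 0, 0],
    [0.25, 0, 0, 0, 0, 0, 0],
    [0.2, 0, 0, 0, 0, 0, 0],
    [0.15, 0, 0, 0, 0, 0, 0],
    [0.1, 0, 0, 0, 0, 0, 0],
    [0.1, 0, 0, 0, 0, 0, 0],
    [0.1, 0, 0, 0, 0, 0, 0],
  ],
)

```text
clock: 17.87
tcp_pos: [0.6022, 0.1132, 0.129]
orientation: [0.306, 2.34, -0.126]
contact_force: [-5.8, -4.1, 4.1]
grip_width: 0.021
```

```bash
cat > ang.py <<'E'
import h
from rows import *
q,x,R=cur(); o=h.r.get_obs(); gp=x-R.apply([0,0,.008]); l=M.inv().apply(gp-O)-pv
d0=np.array([-.866,0,-.5]); print(x,o["contact_force"],o["grip_width"],"lever angle by grasp pt",np.degrees(np.arctan2(l[1],l@d0)),"rad",np.linalg.norm(l-(l@a)*a),"off-plane",l@a)
E
python3 ang.py
```

```text
[0.602 0.113 0.129] [-5.783 -4.1    4.059] 0.020966984119657837 lever angle by grasp pt 44.98801822058228 rad 0.12490180664428319 off-plane 0.0006211067512853496
```

>>> send_rows(
  deltas=[
    [0.3, 0, 0, 0, 0, 0, 0],
    [0.4, 0, 0, 0, 0, 0, 0],
    [0.5, 0, 0, 0, 0, 0, 0],
    [0.6, 0, 0, 0, 0, 0, 0],
    [0.6, 0, 0, 0, 0, 0, 0],
  ],
)

```text
clock: 18.28
tcp_pos: [0.603, 0.1145, 0.1288]
orientation: [0.304, 2.34, -0.123]
contact_force: [-0.4, -0.1, 0.0]
grip_width: 0.0513
```

>>> send_rows(
  deltas=[
    [0.6, 0, 0, -0.08, 0, 0, 0],
    [0.6, 0, 0, -0.18, 0, 0, 0],
    [0.6, 0, 0, -0.3, 0, 0, 0],
    [0.6, 0, 0, -0.42, 0, 0, 0],
    [0.6, 0, 0, -0.5, 0, 0, 0],
    [0.6, 0, 0, -0.5, 0, 0, 0],
  ],
)

```text
clock: 18.78
tcp_pos: [0.5509, 0.129, 0.1835]
orientation: [0.301, 2.338, -0.121]
contact_force: [0.2, 0.1, 0.2]
grip_width: 0.0512
```

```bash
python3 ang.py
python3 - <<'E'
import h
from rows import *
w=h.r.grab_frame("wrist"); h.crop(w,0,0,560,420,1.4,"pics/w7.png")
d=lambda th:np.cos(np.radians(th))*np.array([-.866,0,-.5])+np.sin(np.radians(th))*np.array([0,1,0])
for th in (40,45,50): print(th,"grip,tip",(h.proj(w,[O+M.apply(pv+s*d(th)) for s in (.03,.124,.156)])*1.4).round(1).tolist(),"mark outer/inner",(h.proj(w,[O+M.apply(pv-.009*a+s*d(th)) for s in (.084,.07)])*1.4).round(1).tolist())
E
```

```text
[0.551 0.129 0.183] [0.184 0.13  0.222] 0.05120385832247721 lever angle by grasp pt 52.653009049668846 rad 0.15690939658288305 off-plane 0.06742489234813537
40 grip,tip [[355.9, 434.0], [359.6, 302.9], [361.3, 240.5]] mark outer/inner [[364.5, 353.8], [363.8, 373.0]]
45 grip,tip [[360.3, 435.6], [383.0, 310.1], [394.0, 249.6]] mark outer/inner [[378.4, 358.3], [374.9, 376.7]]
50 grip,tip [[364.7, 437.4], [406.6, 319.0], [427.0, 261.4]] mark outer/inner [[392.2, 363.8], [386.0, 381.1]]
```

View pics/w7.png

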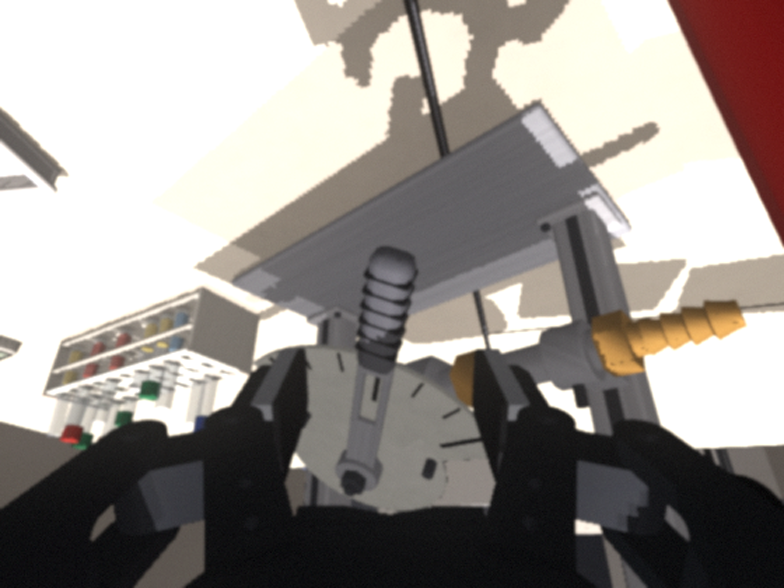

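The lever tip is at (393,252) against a prediction of (394,250) for 45°. The long mark shows through the lever's slot at about (376,385). One last overview before hand-in.

Run:
```python
import h,cv2,numpy as np
t=h.r.grab_frame("top"); s=h.r.grab_frame("side"); h.crop(t,140,90,280,260,1.5,"pics/a.png"); h.crop(s,190,130,210,216,1.8056,"pics/b.png")
A,B=cv2.imread("pics/a.png"),cv2.imread("pics/b.png"); B=cv2.resize(B,(379,390)); cv2.imwrite("pics/m8.png",np.hstack([A,B])); 
hsv=cv2.cvtColor(t["pixels"],cv2.COLOR_RGB2HSV); m=cv2.inRange(hsv,(100,120,60),(125,255,255)); m[:,:250]=0; ys,xs=np.nonzero(m); print("foot",h.onz(t,[(xs.mean(),ys.mean())],.01),len(xs)); o=h.r.get_obs(); print(o["clock"],o["contact_force"],abs(o["qvel"]).max())
```

```text
foot [[ 0.4807 -0.1644  0.01  ]] 137
18.9333 [ 0.2017 -0.5702 -0.7485] 0.015093290157633788
```

View pics/m8.png

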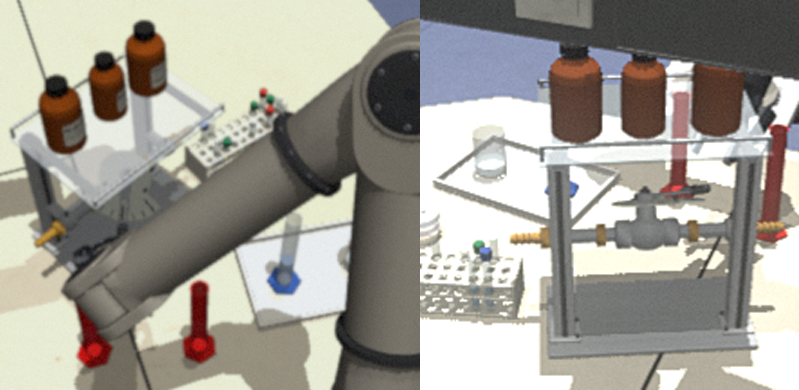

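The cylinder stands upright in the tray with its foot at (285,280). The beaker, bottles and both red cylinders are standing where they were, and the hand is clear of the lever.

```bash
python3 -c "
from bench import r
print(r.hand_in())"
```

```text
the job is handed in; nothing more can be done
None
```

The measuring cylinder is upright in the free end of the tray and the valve lever is at about 45°, with the gripper let go and backed off. The job was handed in at about 19 s, against the 51 s limit.

- **Cylinder first:** I gripped it with the tool tilted 45°, so it cleared the shelf. I lifted it out and lowered it into the tray, where contact read about 8 N. The last picture shows it standing upright, with the beaker, bottles and red look-alikes still in place.
- **Then the lever:** I straddled the grip with the open jaws, swung it round and closed on it at the 45° position. The gripper position gave 45.0°. After letting go, the wrist picture put the lever tip at 44.9° and the grip at about 45.8°, with the long mark visible through the lever's slot.
- **What went wrong or disagreed:**
  - My first approach to the cylinder ran three joints to within 0.01 rad of their limits. I backed out before touching anything and came in another way.
  - The camera estimate of the cylinder's starting place was about 4 mm off, and I corrected it before gripping.
  - The last rough estimate of its foot in the tray is about 12 mm from where I set it down. That estimate comes from the colour mask and is coarse; the foot looks well inside the tray either way.

The last force reading was under 1 N, which is within the sensor's noise.

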